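Hang the washed ring moulds on the balance bar

ROBOT

A 6-joint arm with a two-finger parallel gripper is mounted at the origin on a cart in front of the work surface, level with it; the furniture and walls round the work are solid. World frame = base frame: x ahead of the robot, y to its left, z up, the work surface at z = 0. Lengths are in m, angles in rad, forces in N, time in s.
With the tool pointing down it reaches from about 0.275 to 0.725 m from the base axis. Payload 5.6 kg.
Tool frame: the origin (TCP) lies at the very end of the fingers, on their centre line; the grasp point (between the pads) lies 19 mm behind it; z points along the fingers, y is the line along which they close (so a half turn about z gives the same grasp; the last joint's range is limited). The gripper opens to 85 mm and grips with 20 to 120 N. Pads are 22 mm wide; open, the fingers measure 114 mm over their backs; the gripper's body (76 mm by 85 mm) begins 54 mm behind the grasp point. The pads swing forward as they close: fully open they stand 13 mm farther back than shut.
Start: joints at [1.595, 0.255, 0.108, 0, -1.424, -0.285], TCP at [0.142, 0.531, 0.231] pointing down, gripper open.
Joint ranges: [-2.95, 2.95], [-1.21, 1.97], [-1.09, 1.5], [-2.87, 1.71], [-2.94, -0.07], [-3.05, 3.05]. Speed limits (rad/s): [2.57, 2.57, 3.14, 3.14, 3.14, 3.14].

INTERFACE

Orientations are given as a rotation vector (axis times angle).
In Python, from cell import state, read_camera, camera_model, sign_off gives the robot as it stands.
- The arm moves only by the tool jog_arm, never from a script. Its argument "plan" is a list of rows, each an object with "slide": the shift along the world's x, y, z in cm, a list of three; "spin": the turn about the world's z in rad. A call has 1 to 5 rows; each row is the pose to reach, as a shift and turn from the pose commanded when the call began; what a row does not reach only later rows make up. A row lasts 1/10 s, in which the tool goes at most 50 mm and 8.59 degrees, less where a joint would pass 70% of its speed; a pose out of reach is approached as far as the arm can. A call with a gripper value outside its range is refused whole. "claw" is the finger opening in cm, from 0 to 8.54, set as the call begins (left out, the last holds). The fingers move at their own pace and stop on an object; the grip force is fixed at half the most. Time passes only in rows, so rows that repeat a pose let the fingers close. It gives the time, the measured TCP pose, the force, the opening and the grip force at its end, in the units of the state.
- state(): the state, without advancing time (a new reading comes with each control period).
- read_camera(name): name is "scene" or "side" or "wrist"; returns (picture, depth): 400x640x3 uint8, blue, green, red; 400x640 float32, m along the optical axis (not along the pixel's ray), 0 where there is no reading.
- camera_model(name): a dict with "intrinsics" (3x3 intrinsics, pixels), "R" (3x3) and "t" (3): a world point X has camera coordinates R X + t. Camera axes: x right, y down, z forward; pixel columns grow to the right and rows downward; lengths in m; the calibration is good to about 2 mm. A picture is of the moment at which its call begins: read the wrist's pose just before it. camera_model takes no time and is no camera call; for the wrist camera it gives the pose at the moment of the call.
- sign_off(): hands the job in; it is judged then, once.
The state is a dict: "time_s": time; "joints": joint angles; "qvel": joint speeds; "joint_efforts": joint torques, N m; "tool_pos": TCP position; "tcp_rot": TCP orientation; "ft_force": force on the tool from outside, world axes, zero at the start; "wrist_torque": the same for the moment, N m; "opening": finger opening in m; "finger_force": force on a finger pad.
Only numpy, scipy, OpenCV 4.12 (cv2) and the standard library are available. Lean on these libraries where they do the work, as an engineer would, in place of code of your own. Each camera call takes 0.05 s, during which the arm holds its last target. There are 200 camera calls.

TASK

Unlock the balance bar of the drying stand by drawing its lock pin straight up out of the bore, and park the pin upright in the notch on the front of the stand; only then hang every ring mould that stands on the table by its hook on the bar, one to a bay, left and right by turns, so that the bar never tilts more than 8 degrees. The strip hangers bend easily: grip them by their tabs with 40 N or less (60 N a finger bends them), set them on the bar softly (never more than 25 N against the bar), and leave the timer, the tubs and the tape where they are.

Things in the scene. Friction and masses are not known exactly. Their poses are not given: they have to be found in the camera images.
- stand: steel stand that carries the bar, bolted down: base plate 190 x 160 x 12 mm, post of 22 mm diameter, about 0.27 m high. Origin on the table under the post; z up; its y axis runs along the level bar (+y = left arm of the bar), its -x axis points to the robot side, where the notch is
- bar: pivoting bar 440 mm long (y), 16 mm wide (x), 12 mm high (z), on top of the post, turning about x. Origin at the pivot, mid section, 250 mm above the table. Dark beads 3 mm proud of the top at 75, 142 and 215 mm either side part four bays, two a side. At y = 27 to 63 mm it widens to a lug 36 x 36 x 10 mm with a 15 mm vertical bore for the pin; a fixed bracket below has the same bore
- left_outer (a point): middle of the left outer bay, on the top face of the bar, 180 mm left (+y) of the pivot; moves with the bar. The bar is damped and drawn softly to level (3.6 N m/rad): a mould in an outer bay tilts it about 0.1 rad, in an inner bay 0.055; the sides subtract; two on one side with none on the other tip it past 0.14 rad (8 degrees)
- left_inner (a point): the same, left inner bay, 100 mm left of the pivot
- right_inner (a point): the same, right inner bay, 100 mm right (-y) of the pivot
- right_outer (a point): the same, right outer bay, 180 mm right of the pivot
- pin: lock pin, 80 g: steel shank of 12 mm diameter reaching 46 mm below a collar (28 mm diameter, 5 mm thick), above it a black knob of 22 mm diameter from 5 to 42 mm above the collar's underside. Origin on the axis at the collar's underside, z up. At the start it stands in the bore, collar on the lug, 255 mm above the table; 50 mm straight up frees it
- notch (a point): parking place of the pin: point on the top face of a horizontal plate 50 mm wide, 8 mm thick, on an arm 115 mm in front of the post, 90 mm above the table. Its slot, 17 mm wide, is open to the stand's -x side (mouth 27 mm in front of the point) and ends 9 mm behind the point. The pin hangs upright in it, collar on the plate. Axes as the stand's
- mould1: ring mould (69 mm diameter, 32 high) with a hanger strip 16 mm wide (y) across it, 200 g, 150 mm high; may be absent. Origin under the centre, z up. Cross strip 32-36 mm up; front leg at x -18 to -14 mm; hook top 98-102 mm up; tail at x 14 to 18 down to 78; so the hook opens to +x by a gap 36-78 mm up. Wooden grip tab 14 (x) by 20 (y) mm, 102-150 mm up. At first +x points away from the robot within 0.6 rad
- mould1_hook (a point): underside of the hook top of mould1, 98 mm above its origin: what rests on the top face of the bar
- mould2: ring mould (69 mm diameter, 32 high) with a hanger strip 16 mm wide (y) across it, 200 g, 150 mm high; may be absent. Origin under the centre, z up. Cross strip 32-36 mm up; front leg at x -18 to -14 mm; hook top 98-102 mm up; tail at x 14 to 18 down to 78; so the hook opens to +x by a gap 36-78 mm up. Wooden grip tab 14 (x) by 20 (y) mm, 102-150 mm up. At first +x points away from the robot within 0.6 rad
- mould2_hook (a point): underside of the hook top of mould2, 98 mm above its origin: what rests on the top face of the bar
- mould3: ring mould (69 mm diameter, 32 high) with a hanger strip 16 mm wide (y) across it, 200 g, 150 mm high; may be absent. Origin under the centre, z up. Cross strip 32-36 mm up; front leg at x -18 to -14 mm; hook top 98-102 mm up; tail at x 14 to 18 down to 78; so the hook opens to +x by a gap 36-78 mm up. Wooden grip tab 14 (x) by 20 (y) mm, 102-150 mm up. At first +x points away from the robot within 0.6 rad
- mould3_hook (a point): underside of the hook top of mould3, 98 mm above its origin: what rests on the top face of the bar
- mould4: ring mould (69 mm diameter, 32 high) with a hanger strip 16 mm wide (y) across it, 200 g, 150 mm high; may be absent. Origin under the centre, z up. Cross strip 32-36 mm up; front leg at x -18 to -14 mm; hook top 98-102 mm up; tail at x 14 to 18 down to 78; so the hook opens to +x by a gap 36-78 mm up. Wooden grip tab 14 (x) by 20 (y) mm, 102-150 mm up. At first +x points away from the robot within 0.6 rad
- mould4_hook (a point): underside of the hook top of mould4, 98 mm above its origin: what rests on the top face of the bar
- timer: bystander: kitchen timer 74 x 64 x 18 mm; origin under its centre
- white_tub: bystander: white tub, 73 mm diameter, 64 mm high; origin under its centre
- blue_tub: bystander: tub with a blue lid, 73 mm diameter, 47 mm high; origin under its centre
- tape: bystander: roll of masking tape, 78 mm diameter, 18 mm high; origin under its centre

How it is judged:
By the outcome, as a careful person would: the job done as asked, in the order asked, and still so for the second after the job is handed in, with the robot touching nothing.
Of mould1, mould2, mould3, mould4 only 3 to 4 are there at a start; the rules pass over those that are not, and their reading is None.
At some moment in a run one of mould1, mould2, mould3, mould4 may be knocked a few centimetres aside while the robot is not near it.
It also fails if it takes over 200 s, if anything falls off the work surface, if the arm or the gripper's body presses on something with over 40 N, if the wrist force passes 120 N, or if a joint passes its speed limit or range.

## Working session

There is one attempt and no reset: what is moved stays moved. The work goes in short steps, Python scripts to look and compute and a tool call to move; the robot and the scene stay as the last step left them, time stands still between calls to the robot, and variables do not carry over. Pictures are saved under pics/ and viewed, at most 14 in all, crops included, and the job is handed in when it is done.

Besides the shell and the picture viewer there is one more tool, called after "Request:" in YAML: its name, and indented under it one key for each argument. jog_arm: Moves the arm, as the interface text tells. Its arguments: {"type":"object","properties":{"plan":{"type":"array"},"claw":{"type":"number"}},"required":["plan"]}

```bash
ls; mkdir -p pics; python3 - <<'E'
from cell import state, read_camera, camera_model
import cv2, numpy as np
print(state())
for n in ("scene","side"):
    m=camera_model(n); print(n,m)
    p,d=read_camera(n); cv2.imwrite(f"pics/{n}0.png",p); np.savez(f"{n}0.npz",p=p,d=d,**m)
E
```

```text
pics
{'time_s': 0.0, 'joints': array([ 1.59461618e+00,  2.55752536e-01,  1.06971144e-01, -4.78472517e-04,
       -1.42390990e+00, -2.84604939e-01]), 'qvel': array([ 9.91572270e-04, -1.50404969e-04, -9.86187194e-05,  4.93538021e-04,
       -7.89424268e-04,  6.18511142e-04]), 'joint_efforts': array([ 2.53205944e-04, -3.86632133e+01,  2.37946862e+01,  5.36509976e+00,
       -6.07142851e-03, -1.56250724e-06]), 'tool_pos': array([0.14162348, 0.5309221 , 0.2303791 ]), 'tcp_rot': array([ 3.11298040e+00, -4.08337226e-01, -2.77180376e-04]), 'ft_force': array([-0.44992674,  0.19241664, -0.56157351]), 'wrist_torque': array([ 0.01848417,  0.04221231, -0.00892269]), 'finger_force': 0.0, 'opening': 0.08537368835394163}
scene {'intrinsics': array([[507.56563791,   0.        , 315.85490234],
       [  0.        , 507.56563791, 197.48612029],
       [  0.        ,   0.        ,   1.        ]]), 'R': array([[ 0.44933181, -0.89334903, -0.00533211],
       [-0.37750415, -0.18445869, -0.90745006],
       [ 0.80968608,  0.40975907, -0.42012612]]), 't': array([-0.26807956,  0.36026092,  0.76704513])}
side {'intrinsics': array([[387.65825301,   0.        , 323.23140363],
       [  0.        , 387.65825301, 199.24325585],
       [  0.        ,   0.        ,   1.        ]]), 'R': array([[-0.95521534, -0.29578043,  0.00880886],
       [-0.19256999,  0.59874622, -0.77744438],
       [ 0.22467856, -0.74432312, -0.62889   ]]), 't': array([0.54927386, 0.23089817, 0.93045032])}
```

View pics/scene0.png

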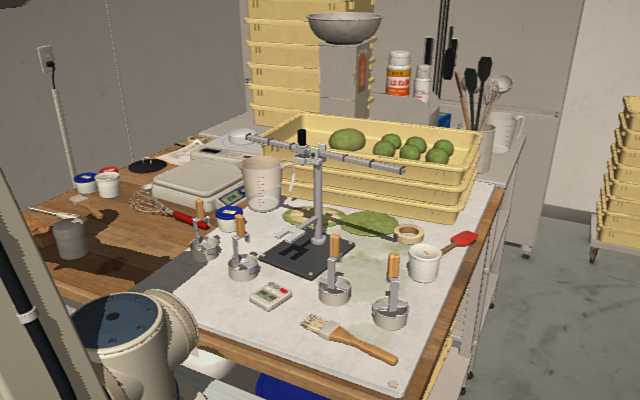

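View pics/side0.png

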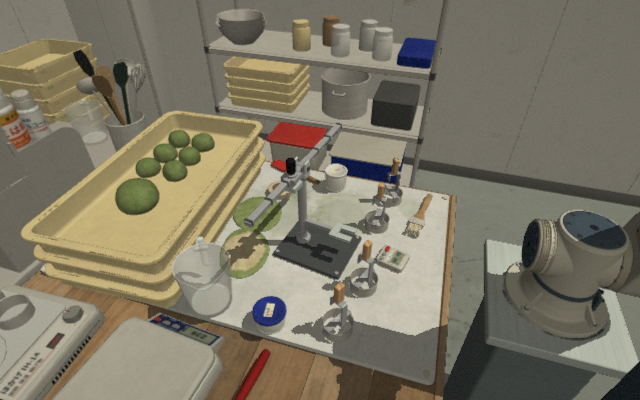

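```bash
cat > h.py <<'E'
import numpy as np, cv2
from cell import state, read_camera, camera_model
def cloud(p,d,m):
    K,R,t=m["intrinsics"],m["R"],m["t"]
    v,u=np.nonzero(d>0); z=d[v,u]
    c=np.stack([(u-K[0,2])/K[0,0]*z,(v-K[1,2])/K[1,1]*z,z],1)
    hsv=cv2.cvtColor(p,cv2.COLOR_BGR2HSV)
    return (c-t)@R, hsv[v,u].astype(int), np.stack([u,v],1)
def grab(n):
    m=camera_model(n); p,d=read_camera(n); return p,d,m
def proj(m,X):
    c=np.asarray(X)@m["R"].T+m["t"]; q=c@m["intrinsics"].T; return q[...,:2]/q[...,2:]
def clusters(X,r=0.02,n=15):
    from scipy.spatial import cKDTree
    from scipy.sparse.csgraph import connected_components
    T=cKDTree(X); k,l=connected_components(T.sparse_distance_matrix(T,r))
    return [X[l==i] for i in range(k) if (l==i).sum()>=n]
E
python3 - <<'E'
from h import *
for n in ("scene","side"):
    f=np.load(n+"0.npz"); X,H,uv=cloud(f["p"],f["d"],f)
    W=(X[:,0]>0.2)&(X[:,0]<0.85)&(abs(X[:,1])<0.6)
    print(n)
    o=W&(H[:,0]>5)&(H[:,0]<22)&(H[:,1]>90)&(X[:,2]>0.095)&(X[:,2]<0.16)
    for c in clusters(X[o],.012): print(" tab",len(c),c.mean(0).round(4),c.min(0).round(3),c.max(0).round(3))
    b=W&(X[:,2]>0.235)&(X[:,2]<0.27)
    for c in clusters(X[b],.02):
        q=c[:,:2]-c[:,:2].mean(0); s=np.linalg.svd(q,full_matrices=False)[2][0]
        print(" bar",len(c),c.mean(0).round(4),s,np.ptp(q@s),c.min(0).round(3),c.max(0).round(3))
    b=W&(X[:,2]>0.272)&(X[:,2]<0.33)&(H[:,2]<80)
    for c in clusters(X[b],.02): print(" knob",len(c),c.mean(0).round(4),c.min(0).round(3),c.max(0).round(3))
    b=W&(X[:,2]>0.075)&(X[:,2]<0.1)
    for c in clusters(X[b],.012): print(" 90mm",len(c),c.mean(0).round(4),c.min(0).round(3),c.max(0).round(3))
    b=W&(X[:,2]>0.007)&(X[:,2]<0.018)&(H[:,2]<95)
    for c in clusters(X[b],.012,100):
        print(" base",len(c),cv2.minAreaRect(c[:,:2].astype(np.float32)))
E
```

```text
scene
 tab 436 [0.8423 0.2249 0.1326] [0.824 0.129 0.095] [0.85  0.304 0.16 ]
 tab 376 [ 0.843  -0.0249  0.1144] [ 0.829 -0.22   0.103] [0.85  0.106 0.132]
 tab 20 [0.8381 0.2122 0.1026] [0.823 0.196 0.095] [0.847 0.228 0.113]
 tab 147 [0.4627 0.2363 0.128 ] [0.456 0.227 0.101] [0.481 0.252 0.151]
 tab 179 [0.4343 0.1042 0.1294] [0.428 0.095 0.101] [0.445 0.118 0.151]
 tab 236 [ 0.4458 -0.1181  0.1289] [ 0.44  -0.127  0.103] [ 0.457 -0.106  0.152]
 tab 247 [ 0.4264 -0.2491  0.1295] [ 0.418 -0.258  0.102] [ 0.439 -0.239  0.152]
 bar 1352 [ 0.619  -0.0075  0.253 ] [0.14334346 0.989673  ] 0.4409383767465538 [ 0.585 -0.208  0.235] [0.665 0.228 0.27 ]
 knob 89 [0.628  0.0514 0.2859] [0.62  0.043 0.272] [0.64  0.061 0.298]
 90mm 58 [0.8111 0.2895 0.0956] [0.784 0.255 0.087] [0.828 0.313 0.1  ]
 90mm 66 [0.8451 0.2209 0.0866] [0.839 0.205 0.076] [0.85  0.236 0.1  ]
 90mm 99 [0.8469 0.1689 0.088 ] [0.841 0.138 0.075] [0.85  0.195 0.1  ]
 90mm 26 [0.8121 0.1829 0.088 ] [0.806 0.177 0.076] [0.818 0.192 0.099]
 90mm 306 [0.7301 0.2348 0.0876] [0.705 0.201 0.075] [0.795 0.301 0.1  ]
 90mm 493 [0
[... 1550 characters left out ...]
 0.001 0.075] [0.636 0.058 0.1  ]
 90mm 444 [0.797  0.2292 0.0879] [0.733 0.203 0.075] [0.824 0.29  0.1  ]
 90mm 64 [0.4368 0.1145 0.0897] [0.421 0.101 0.075] [0.459 0.124 0.1  ]
 90mm 335 [0.7379 0.2953 0.0875] [0.711 0.232 0.075] [0.799 0.318 0.1  ]
 90mm 58 [0.8441 0.2944 0.0811] [0.84  0.273 0.075] [0.85  0.309 0.09 ]
 90mm 22 [0.4838 0.2406 0.0888] [0.477 0.236 0.079] [0.487 0.246 0.1  ]
 90mm 53 [0.4548 0.2518 0.0898] [0.449 0.244 0.076] [0.465 0.258 0.1  ]
 base 2435 ((0.5842055082321167, 0.018292337656021118), (0.1624632328748703, 0.18949635326862335), 81.77590942382812)
 base 288 ((0.776488721370697, 0.3461746871471405), (0.023189617320895195, 0.1477227807044983), 86.66068267822266)
```

```bash
cat >> h.py <<'E'
from scipy.optimize import least_squares
from scipy.spatial.transform import Rotation
B=np.array([[-7,7,-10,10,102,150],[-18,-14,-8,8,32,102],[-18,18,-8,8,98,102],[14,18,-8,8,78,102]])/1000.
def dist(P):
    c=(B[:,::2]+B[:,1::2])/2; h=(B[:,1::2]-B[:,::2])/2
    q=abs(P[:,None]-c)-h
    s=np.linalg.norm(np.maximum(q,0),axis=2)+np.minimum(q.max(2),0)
    return np.abs(s).min(1)
def fit_mould(X,c,z0=0.0):
    "fit x,y,yaw (z fixed) to points near tab centre c"
    P=X[(np.hypot(*(X[:,:2]-c).T)<.03)&(X[:,2]>z0+.045)&(X[:,2]<z0+.155)]
    best=None
    for y0 in np.arange(-.7,.71,.2):
        def f(a):
            p=P-[a[0],a[1],z0]; C,S=np.cos(a[2]),np.sin(a[2])
            return dist(np.stack([C*p[:,0]+S*p[:,1],-S*p[:,0]+C*p[:,1],p[:,2]],1))
        r=least_squares(f,[c[0],c[1],y0],loss="soft_l1",f_scale=.002,x_scale=[.01,.01,.3])
        if best is None or r.cost<best[0]: best=(r.cost,r.x,np.median(f(r.x)),len(P))
    return best[1:]
def fixed_clouds(names=("scene","side")):
    L=[cloud(*grab(n)) for n in names]
    return np.vstack([l[0] for l in L]),np.vstack([l[1] for l in L])
def tabs(X,H,zlo=.1,zhi=.156):
    o=(X[:,0]>.25)&(X[:,0]<.6)&(abs(X[:,1])<.4)&(H[:,0]>5)&(H[:,0]<22)&(H[:,1]>90)&(X[:,2]>zlo)&(X[:,2]<zhi)
    return clusters(X[o],.012,30)
E
python3 - <<'E'
from h import *
L=[]
for n in ("scene","side"):
    f=np.load(n+"0.npz"); L.append(cloud(f["p"],f["d"],f))
A=[(n,)+l for n,l in zip(("scene","side"),L)]+[("both",np.vstack([l[0] for l in L]),np.vstack([l[1] for l in L]))]
cs=[c.mean(0)[:2] for c in tabs(A[2][1],A[2][2])]
for a in A:
    X,H=a[1:3]
    for c in cs: print(a[0],*[np.round(v,4) for v in fit_mould(X,c)])
    k=X[(np.hypot(X[:,0]-.632,X[:,1]-.056)<.02)&(X[:,2]>.265)&(X[:,2]<.292)]
    r=least_squares(lambda q:np.hypot(*(k[:,:2]-q).T)-.011,[.632,.056],loss="soft_l1",f_scale=.001); print(" pin",r.x,len(k))
    # bar: box fit x,y(pivot),yaw from points z .235-.262
    P=X[(abs(X[:,0]-.626)<.06)&(abs(X[:,1]-.011)<.25)&(X[:,2]>.236)&(X[:,2]<.258)]
    def f(q):
        p=P[:,:2]-q[:2];C,S=np.cos(q[2]),np.sin(q[2]); u=np.stack([C*p[:,0]+S*p[:,1],-S*p[:,0]+C*p[:,1],P[:,2]-.25],1)
        D=[]
        for c,h in (([0,0,0],[.008,.22,.006]),([0,.045,0],[.018,.018,.005])):
            w=abs(u-c)-h; D.append(abs(np.linalg.norm(np.maximum(w,0),axis=1)+np.minimum(w.max(1),0)))
        return np.min(D,0)
    r=least_squares(f,[.6255,.0115,-.147],loss="soft_l1",f_scale=.002); print(" bar",r.x.round(4),np.median(f(r.x)))
    q=r.x; R=np.array([[np.cos(q[2]),-np.sin(q[2])],[np.sin(q[2]),np.cos(q[2])]])
    print("  pin by bar",(q[:2]+R@[0,.045]).round(4),"notch",(q[:2]+R@[-.115,0]).round(4))
    n=q[:2]+R@[-.115,0]; s=(X[:,:2]-n)@R; m=(abs(s)<.05).all(1)&(abs(X[:,2]-.09)<.004); t=s[m]
    print("  plate",t.min(0).round(4),t.max(0).round(4)); w=t[(t[:,0]>-.022)&(t[:,0]<.004)]
    ys=np.sort(w[:,1]); g=np.diff(ys); i=g.argmax(); print("  slot gap y",ys[i],ys[i+1])
E
```

```text
scene [ 0.4677  0.2415 -0.4358] 0.0008 298
scene [ 0.4393  0.1084 -0.4125] 0.0007 375
scene [ 0.4507 -0.1157 -0.0345] 0.0008 501
scene [ 0.4319 -0.247   0.6057] 0.0008 530
 pin [0.63505142 0.0563293 ] 100
 bar [ 0.6273  0.0109 -0.1464] 0.001136624807903816
  pin by bar [0.6338 0.0554] notch [0.5135 0.0277]
  plate [-0.0301 -0.0271] [0.0499 0.0247]
  slot gap y -0.008140362246602134 0.006564288699659592
side [ 0.4683  0.2416 -0.5013] 0.0005 374
side [ 0.4402  0.1091 -0.4077] 0.0005 303
side [ 0.4516 -0.1149 -0.0566] 0.0008 183
side [ 0.4323 -0.2461  0.5615] 0.0007 203
 pin [0.63558481 0.05574993] 101
 bar [ 0.6284  0.0112 -0.1492] 0.000974575357243909
  pin by bar [0.635  0.0557] notch [0.5146 0.0283]
  plate [-0.0283 -0.0271] [0.0497 0.0268]
  slot gap y -0.007262168602362699 0.00825299216710145
both [ 0.4681  0.2415 -0.4797] 0.0006 672
both [ 0.4397  0.1087 -0.407 ] 0.0006 678
both [ 0.4509 -0.1154 -0.0363] 0.0008 684
both [ 0.4319 -0.2467  0.5895] 0.0008 733
 pin [0.63536456 0.05589893] 201
 bar [ 0.6278  0.0113 -0.1484] 0.001158625300958161
  pin by bar [0.6344 0.0558] notch [0.514  0.0283]
  plate [-0.0306 -0.0278] [0.0494 0.0269]
  slot gap y -0.007143252570447851 0.005802056558092302
```

Request:
jog_arm:
  plan:
    - {"slide": [0, 0, 5]}
    - {"slide": [4, -2, 10], "spin": -0.1}
    - {"slide": [8, -5, 14], "spin": -0.2}
    - {"slide": [12, -9, 14], "spin": -0.3}
    - {"slide": [16, -12, 14], "spin": -0.4}

```text
schema error: expected keys slide, spin
```

Request:
jog_arm:
  plan:
    - {"slide": [2, -2, 5], "spin": 0.05}
    - {"slide": [5, -5, 9], "spin": 0.11}
    - {"slide": [9, -9, 12], "spin": 0.11}
    - {"slide": [12.5, -12.5, 13], "spin": 0.11}
    - {"slide": [16, -16, 13], "spin": 0.11}
  claw: 4.5

```text
time_s: 0.6
tool_pos: [0.2839, 0.3894, 0.3598]
tcp_rot: [-3.13, 0.235, -0.002]
ft_force: [0.8, 1.9, 0.1]
opening: 0.045
finger_force: 0.0
```

Request:
jog_arm:
  plan:
    - {"slide": [3.4, -3.2, 0], "spin": 0}
    - {"slide": [6.8, -6.4, 0], "spin": 0}
    - {"slide": [10.2, -9.6, 0], "spin": 0}
    - {"slide": [13.6, -12.8, 0], "spin": 0}
    - {"slide": [17, -16, 0], "spin": 0}

```text
time_s: 1.1
tool_pos: [0.4538, 0.2286, 0.3579]
tcp_rot: [3.133, -0.236, -0.001]
ft_force: [0.5, 0.8, 0.1]
opening: 0.0449
finger_force: 0.0
```

Request:
jog_arm:
  plan:
    - {"slide": [3.4, -3.2, 0], "spin": 0}
    - {"slide": [6.8, -6.4, 0], "spin": 0}
    - {"slide": [10.2, -9.6, 0], "spin": 0}
    - {"slide": [12, -12.5, 0], "spin": 0}
    - {"slide": [12, -12.5, 0], "spin": 0}

```text
time_s: 1.6
tool_pos: [0.5746, 0.102, 0.3562]
tcp_rot: [3.13, -0.244, -0.004]
ft_force: [-0.9, -0.0, -0.2]
opening: 0.0454
finger_force: 0.0
```

Request:
jog_arm:
  plan:
    - {"slide": [3, -2.3, 0], "spin": 0}
    - {"slide": [6, -4.6, 0], "spin": 0}
    - {"slide": [6, -4.6, 0], "spin": 0}
    - {"slide": [6, -4.6, -2], "spin": 0}
    - {"slide": [6, -4.6, -2], "spin": 0}

```text
time_s: 2.1
tool_pos: [0.6319, 0.0598, 0.3352]
tcp_rot: [3.132, -0.236, -0.009]
ft_force: [-0.8, 0.1, -1.7]
opening: 0.0447
finger_force: 0.0
```

```bash
python3 - <<'E'
from h import *
s=state(); print(s["time_s"],s["tool_pos"],s["tcp_rot"],s["joints"].round(3))
p,d,m=grab("wrist"); print(m["intrinsics"][0,0],m["t"])
cv2.imwrite("pics/w1.png",p)
X,H,uv=cloud(p,d,m)
k=X[(np.hypot(X[:,0]-.635,X[:,1]-.056)<.02)&(X[:,2]>.29)&(X[:,2]<.305)]
print(len(k),k.min(0),k.max(0),k.mean(0))
E
```

```text
2.1 [0.63190222 0.05982326 0.33515712] [ 3.13190385 -0.2359959  -0.00878376] [ 0.339  0.447  0.647 -0.002 -1.776  1.081]
290.0891484144764 [0.15349541 0.52625743 0.64851439]
770 [0.62529064 0.04505109 0.2901349 ] [0.64674842 0.06618455 0.29883863] [0.63744698 0.05539584 0.29609816]
```

Request:
jog_arm:
  plan:
    - {"slide": [0.3, -0.3, 0], "spin": 0}
    - {"slide": [0.3, -0.3, 0], "spin": 0}

```text
time_s: 2.35
tool_pos: [0.6362, 0.0563, 0.3392]
tcp_rot: [-3.132, 0.236, -0.003]
ft_force: [0.1, 0.2, -0.3]
opening: 0.0449
finger_force: 0.0
```

Request:
jog_arm:
  plan:
    - {"slide": [-0.05, -0.05, -2.5], "spin": 0}
    - {"slide": [-0.05, -0.05, -5], "spin": 0}
    - {"slide": [-0.05, -0.05, -6.5], "spin": 0}
    - {"slide": [-0.05, -0.05, -7.2], "spin": 0}
    - {"slide": [-0.05, -0.05, -7.2], "spin": 0}

```text
time_s: 2.85
tool_pos: [0.6353, 0.0558, 0.266]
tcp_rot: [3.132, -0.236, -0.001]
ft_force: [0.5, -0.3, 1.0]
opening: 0.0452
finger_force: 0.0
```

Request:
jog_arm:
  plan:
    - {"slide": [0, 0, 0], "spin": 0}
    - {"slide": [0, 0, 0], "spin": 0}
    - {"slide": [0, 0, 0], "spin": 0}
  claw: 2.1

```text
time_s: 3.15
tool_pos: [0.636, 0.0558, 0.2675]
tcp_rot: [-3.132, 0.237, -0.004]
ft_force: [0.0, 1.0, 2.1]
opening: 0.0213
finger_force: 11.6
```

Request:
jog_arm:
  plan:
    - {"slide": [0, 0, 0], "spin": 0}
    - {"slide": [0, 0, 0], "spin": 0}
    - {"slide": [0, 0, 0], "spin": 0}
  claw: 1.9

```text
time_s: 3.45
tool_pos: [0.6359, 0.0559, 0.2669]
tcp_rot: [-3.132, 0.236, -0.003]
ft_force: [1.4, 0.9, 3.9]
opening: 0.02
finger_force: 48.9
```

Request:
jog_arm:
  plan:
    - {"slide": [0, 0, 1], "spin": 0}
    - {"slide": [0, 0, 2.5], "spin": 0}
    - {"slide": [0, 0, 4], "spin": 0}
    - {"slide": [0, 0, 5.5], "spin": 0}
    - {"slide": [0, 0, 7], "spin": 0}

```text
time_s: 3.95
tool_pos: [0.6349, 0.0556, 0.3364]
tcp_rot: [3.132, -0.237, -0.003]
ft_force: [-0.2, -0.2, -1.0]
opening: 0.0197
finger_force: 48.6
```

Request:
jog_arm:
  plan:
    - {"slide": [0, 0, 0], "spin": 0}
    - {"slide": [0, 0, 0], "spin": 0}

```text
time_s: 4.15
tool_pos: [0.6353, 0.0559, 0.3354]
tcp_rot: [-3.132, 0.237, 0.002]
ft_force: [0.8, 0.1, -1.0]
opening: 0.0204
finger_force: 48.6
```

```bash
python3 - <<'E'
from h import *
p,d,m=grab("scene"); cv2.imwrite("pics/s2.png",cv2.resize(p[60:290,170:450],None,fx=2,fy=2))
s=state(); print(s["tool_pos"],s["finger_force"],s["opening"])
X,H=fixed_clouds()
# pin collar/shank points below gripper
k=X[(np.hypot(*(X[:,:2]-s["tool_pos"][:2]).T)<.02)&(X[:,2]>.27)&(X[:,2]<.335)]
for z in np.arange(.27,.335,.005):
    q=k[(k[:,2]>=z)&(k[:,2]<z+.005)]
    if len(q): print(round(z,3),len(q),q[:,:2].mean(0).round(4),np.ptp(q[:,:2],axis=0).round(3))
E
```

```text
[0.6350814  0.05589474 0.33487349] 48.60989605542272 0.020187795884757713
0.27 1 [0.6319 0.0579] [0. 0.]
0.275 14 [0.6314 0.057 ] [0.007 0.011]
0.28 19 [0.6313 0.0573] [0.011 0.013]
0.285 18 [0.6313 0.0568] [0.011 0.014]
0.29 22 [0.6307 0.0572] [0.014 0.014]
0.295 20 [0.6312 0.0564] [0.015 0.014]
0.3 19 [0.6314 0.0571] [0.013 0.014]
0.305 25 [0.6322 0.0574] [0.013 0.014]
0.31 23 [0.6312 0.0574] [0.012 0.014]
0.315 8 [0.6305 0.0531] [0.008 0.009]
0.32 45 [0.6285 0.0596] [0.027 0.03 ]
0.325 58 [0.6293 0.0578] [0.027 0.029]
0.33 26 [0.6265 0.055 ] [0.017 0.033]
```

Request:
jog_arm:
  plan:
    - {"slide": [-3, -0.4, 0.5], "spin": 0}
    - {"slide": [-7, -0.9, 0.5], "spin": 0}
    - {"slide": [-11, -1.4, 0], "spin": 0}
    - {"slide": [-14.5, -1.8, 0], "spin": 0}
    - {"slide": [-16.6, -2.1, -1], "spin": 0}

```text
time_s: 4.8
tool_pos: [0.4674, 0.0341, 0.3273]
tcp_rot: [-3.132, 0.236, -0.004]
ft_force: [-0.0, 0.1, 0.1]
opening: 0.02
finger_force: 48.6
```

Request:
jog_arm:
  plan:
    - {"slide": [0, 0, -3], "spin": 0}
    - {"slide": [0, 0, -7], "spin": 0}
    - {"slide": [0, 0, -11], "spin": 0}
    - {"slide": [0, 0, -14], "spin": 0}
    - {"slide": [0, 0, -15], "spin": 0}

```text
time_s: 5.3
tool_pos: [0.4668, 0.0341, 0.1726]
tcp_rot: [3.13, -0.237, -0.01]
ft_force: [-0.3, -0.4, -1.0]
opening: 0.0203
finger_force: 48.6
```

Request:
jog_arm:
  plan:
    - {"slide": [0, 0, 0], "spin": 0}
    - {"slide": [0, 0, 0], "spin": 0}

```text
time_s: 5.5
tool_pos: [0.4704, 0.0348, 0.1776]
tcp_rot: [-3.132, 0.236, -0.004]
ft_force: [0.1, -0.2, -0.7]
opening: 0.0199
finger_force: 48.6
```

Request:
jog_arm:
  plan:
    - {"slide": [-0.1, 0, -2.5], "spin": 0}
    - {"slide": [-0.1, 0, -5], "spin": 0}
    - {"slide": [-0.1, 0, -6.5], "spin": 0}
    - {"slide": [-0.1, 0, -6.8], "spin": 0}
    - {"slide": [-0.1, 0, -6.8], "spin": 0}

```text
time_s: 6.0
tool_pos: [0.4694, 0.035, 0.1094]
tcp_rot: [-3.132, 0.236, -0.003]
ft_force: [0.9, 0.4, -1.0]
opening: 0.0201
finger_force: 48.6
```

```bash
python3 - <<'E'
from h import *
s=state(); print(s["tool_pos"])
q=np.array([.628,.0113]);a=-.148; R=np.array([[np.cos(a),-np.sin(a)],[np.sin(a),np.cos(a)]])
n=q+R@[-.115,0]
im=[]
for c in ("scene","side"):
    p,d,m=grab(c); X,H,uv=cloud(p,d,m); u=(X[:,:2]-n)@R
    ctr=proj(m,np.array([*n,.09])).astype(int); x,y=ctr
    im.append(cv2.resize(p[y-45:y+45,x-50:x+50],None,fx=4,fy=4))
    k=u[(abs(u[:,0]+.045)<.02)&(abs(u[:,1])<.02)&(X[:,2]>.055)&(X[:,2]<.09)]
    r=least_squares(lambda w:np.hypot(*(k-w).T)-.006,[-.045,0],loss="soft_l1",f_scale=.001)
    t=u[(u[:,0]>-.025)&(u[:,0]<.05)&(abs(u[:,1])<.032)&(abs(X[:,2]-.088)<.006)]
    w=t[(t[:,0]>-.02)&(t[:,0]<.003)]; ys=np.sort(w[:,1]); i=np.diff(ys).argmax()
    print(c,"shank",len(k),r.x.round(4),"plate y",t[:,1].min().round(4),t[:,1].max().round(4),"slot",ys[i].round(4),ys[i+1].round(4))
cv2.imwrite("pics/n1.png",np.hstack(im))
E
```

```text
[0.46942173 0.03496722 0.10939094]
scene shank 84 [-0.0461 -0.0002] plate y -0.0281 0.0234 slot -0.0077 0.0069
side shank 51 [-0.0452  0.0008] plate y -0.025 0.0271 slot -0.0064 0.0098
```

View pics/n1.png

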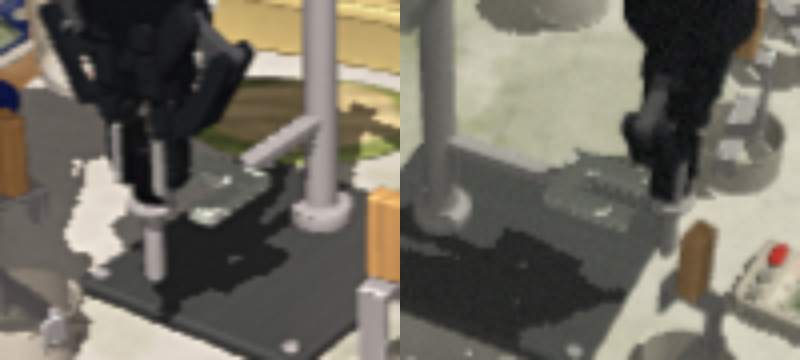

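Request:
jog_arm:
  plan:
    - {"slide": [1.1, -0.16, 0], "spin": 0}
    - {"slide": [2.2, -0.33, 0], "spin": 0}
    - {"slide": [3.3, -0.5, 0], "spin": 0}
    - {"slide": [4.4, -0.66, 0], "spin": 0}
    - {"slide": [4.4, -0.66, 0], "spin": 0}

```text
time_s: 6.6
tool_pos: [0.5141, 0.0279, 0.1078]
tcp_rot: [3.132, -0.238, 0.0]
ft_force: [-0.0, -0.6, -0.3]
opening: 0.0198
finger_force: 48.6
```

Request:
jog_arm:
  plan:
    - {"slide": [0, 0, -0.3], "spin": 0}
    - {"slide": [0, 0, -0.6], "spin": 0}
    - {"slide": [0, 0, -0.6], "spin": 0}

```text
time_s: 6.9
tool_pos: [0.5125, 0.028, 0.1034]
tcp_rot: [3.133, -0.236, 0.002]
ft_force: [-1.9, -1.2, 7.2]
opening: 0.0199
finger_force: 49.4
```

Request:
jog_arm:
  plan:
    - {"slide": [0, 0, 0], "spin": 0}
    - {"slide": [0, 0, 0], "spin": 0}
    - {"slide": [0, 0, 1.5], "spin": 0}
    - {"slide": [0, 0, 5], "spin": 0}
    - {"slide": [0, 0, 9], "spin": 0}
  claw: 4.5

```text
time_s: 7.4
tool_pos: [0.5112, 0.028, 0.1918]
tcp_rot: [3.131, -0.236, -0.006]
ft_force: [1.3, -0.2, 0.3]
opening: 0.0452
finger_force: 0.0
```

Request:
jog_arm:
  plan:
    - {"slide": [-2, 2, 2], "spin": 0}
    - {"slide": [-4, 5, 3], "spin": 0}
    - {"slide": [-7, 8, 4], "spin": -0.1}
    - {"slide": [-7.5, 8, 4], "spin": -0.2}
    - {"slide": [-7.5, 8, 4], "spin": -0.26}

```text
time_s: 7.9
tool_pos: [0.4364, 0.1091, 0.2326]
tcp_rot: [-3.074, 0.642, -0.001]
ft_force: [-0.1, 0.2, -0.3]
opening: 0.0453
finger_force: 0.0
```

```bash
cat > look.py <<'E'
from h import *
import sys
s=state(); r=Rotation.from_rotvec(s["tcp_rot"]).as_matrix(); cl=np.arctan2(r[1,1],r[0,1])%np.pi
print("t",s["time_s"].__round__(2),"tcp",s["tool_pos"].round(4),"closing",round(cl,3),"tilt z",r[:,2].round(3))
X,H=fixed_clouds()
for c in tabs(X,H):
    m=fit_mould(X,c.mean(0)[:2])
    print("mould",m[0].round(4),"res",m[1].round(4),m[2],"closing wanted",round((m[0][2]+np.pi/2)%np.pi,3))
E
python3 look.py; python3 - <<'E'
from h import *
im=[]
for c,x,y in (("scene",320,215),("side",330,235)):
    p,d,m=grab(c); im.append(cv2.resize(p[y-75:y+75,x-100:x+100],None,fx=2,fy=2,interpolation=cv2.INTER_CUBIC))
cv2.imwrite("pics/n2.png",np.hstack(im))
E
```

```text
t 7.9 tcp [0.4364 0.1091 0.2326] closing 1.159 tilt z [ 0.001  0.001 -1.   ]
mould [ 0.4679  0.2412 -0.4907] res 0.0006 677 closing wanted 1.08
mould [ 0.4397  0.1088 -0.4008] res 0.0006 677 closing wanted 1.17
mould [ 0.451  -0.1156 -0.0258] res 0.0008 513 closing wanted 1.545
mould [ 0.432  -0.2468  0.5705] res 0.0007 580 closing wanted 2.141
```

View pics/n2.png

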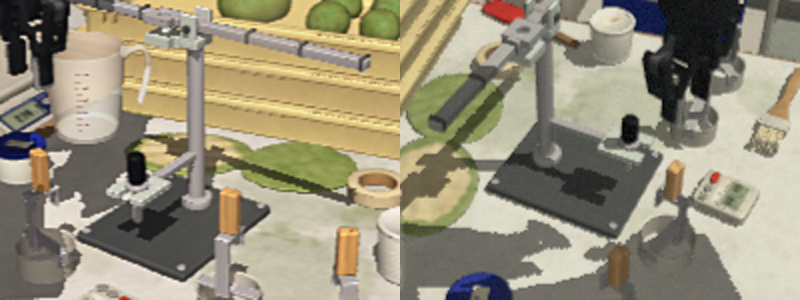

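Request:
jog_arm:
  plan:
    - {"slide": [0.3, 0, -3], "spin": 0.01}
    - {"slide": [0.3, 0, -6.5], "spin": 0.01}
    - {"slide": [0.3, 0, -9.5], "spin": 0.01}
    - {"slide": [0.3, 0, -11.2], "spin": 0.01}
    - {"slide": [0.3, 0, -11.2], "spin": 0.01}

```text
time_s: 8.6
tool_pos: [0.4388, 0.107, 0.1175]
tcp_rot: [3.075, -0.624, -0.007]
ft_force: [-0.2, -0.1, -0.3]
opening: 0.045
finger_force: 0.0
```

Request:
jog_arm:
  plan:
    - {"slide": [0, 0, -0.3], "spin": 0}
    - {"slide": [0, 0, -0.3], "spin": 0}

```text
time_s: 8.8
tool_pos: [0.4411, 0.1084, 0.1179]
tcp_rot: [-3.078, 0.625, -0.002]
ft_force: [0.9, 0.1, 0.1]
opening: 0.0447
finger_force: 0.0
```

Request:
jog_arm:
  plan:
    - {"slide": [-0.1, 0, -0.2], "spin": 0}
    - {"slide": [-0.1, 0, -0.2], "spin": 0}
    - {"slide": [-0.1, 0, -0.2], "spin": 0}
    - {"slide": [-0.1, 0, -0.2], "spin": 0}
  claw: 1.9

```text
time_s: 9.2
tool_pos: [0.4398, 0.1084, 0.1156]
tcp_rot: [-3.078, 0.625, -0.001]
ft_force: [1.0, -0.0, 2.3]
opening: 0.0195
finger_force: 28.4
```

Request:
jog_arm:
  plan:
    - {"slide": [0, 0, 1.5], "spin": 0}
    - {"slide": [0, 0, 5], "spin": 0}
    - {"slide": [0, 0, 9.5], "spin": 0.05}
    - {"slide": [0, 0, 14], "spin": 0.15}
    - {"slide": [0, 0, 18], "spin": 0.253}

```text
time_s: 9.7
tool_pos: [0.4391, 0.1079, 0.2971]
tcp_rot: [-3.133, 0.225, -0.0]
ft_force: [0.6, 0.9, -1.8]
opening: 0.0194
finger_force: 28.4
```

Request:
jog_arm:
  plan:
    - {"slide": [2, 0.3, 1.3], "spin": 0}
    - {"slide": [6, 0.7, 1.3], "spin": 0}
    - {"slide": [10, 1.1, 1.3], "spin": 0}
    - {"slide": [13, 1.4, 1.3], "spin": 0}
    - {"slide": [13, 1.4, 1.3], "spin": 0}

```text
time_s: 10.2
tool_pos: [0.5715, 0.1225, 0.3044]
tcp_rot: [3.131, -0.233, -0.008]
ft_force: [-0.1, 0.6, -2.9]
opening: 0.0197
finger_force: 28.1
```

```bash
cat > held.py <<'E'
from h import *
# held mould: fit x,y,yaw,z in world and report in stand frame; also bar tilt
s=state(); r=Rotation.from_rotvec(s["tcp_rot"]).as_matrix(); cl=np.arctan2(r[1,1],r[0,1])%np.pi
tp=s["tool_pos"]; q=np.array([.628,.0113]);a=-.148; R=np.array([[np.cos(a),-np.sin(a)],[np.sin(a),np.cos(a)]])
print("t",round(s["time_s"],2),"tcp",tp.round(4),"closing",round(cl,3),"stand xy",((tp[:2]-q)@R).round(4),"f",s["ft_force"].round(1),s["finger_force"],s["opening"].round(4))
X,H=fixed_clouds()
u=(X[:,:2]-q)@R
def tilt():
    m=(abs(u[:,0])<.014)&(abs(u[:,1])<.222)&(abs(u[:,1])>.07)&(abs(X[:,2]-.253)<.03)
    us,zs=u[m,1],X[m,2]
    f=least_squares(lambda p:np.maximum(abs(zs-p[0]-p[1]*us)-.006,0),[.25,0],loss="soft_l1",f_scale=.002).x
    return f
print("bar z0,tilt",tilt().round(4))
z0=tp[2]-.1155
P=X[(np.hypot(*(X[:,:2]-tp[:2]).T)<.035)&(X[:,2]>z0+.038)&(X[:,2]<z0+.106)&~((abs(u[:,0])<.012)&(X[:,2]<.262))]
def f(p):
    e=Rotation.from_euler("xyz",[p[4],p[5],p[2]]); w=e.inv().apply(P-[p[0],p[1],z0+p[3]]); return dist(w)
b=least_squares(f,[tp[0],tp[1],cl-np.pi/2,0,0,0],loss="soft_l1",f_scale=.002,x_scale=[.01,.01,.1,.01,.1,.1]); p=b.x
print("mould stand xy",((p[:2]-q)@R).round(4),"yaw rel stand",round(p[2]-a,3),"z0",round(z0+p[3],4),"tilts",p[4:].round(3),"n",len(P),"res",np.median(f(p)).round(4))
E
python3 held.py
```

```text
Traceback (most recent call last):
  File "held.py", line 5, in <module>
    print("t",round(s["time_s"],2),"tcp",tp.round(4),"closing",round(cl,3),"stand xy",((tp[:2]-q)@R).round(4),"f",s["ft_force"].round(1),s["finger_force"],s["opening"].round(4))
                                                                                                                                                           ^^^^^^^^^^^^^^^^^^
AttributeError: 'float' object has no attribute 'round'
```

```bash
sed -i 's/s\["opening"\].round(4)/s["opening"]/' held.py; python3 held.py; python3 - <<'E'
from h import *
im=[]
for c,x,y in (("scene",280,170),("side",310,210)):
    p,d,m=grab(c); im.append(cv2.resize(p[y-75:y+75,x-100:x+100],None,fx=2,fy=2,interpolation=cv2.INTER_CUBIC))
cv2.imwrite("pics/n3.png",np.hstack(im))
E
```

```text
t 10.2 tcp [0.5715 0.1225 0.3044] closing 1.422 stand xy [-0.0722  0.1016] f [-0.1  0.6 -2.9] 28.130041658878326 0.01971648332883506
bar z0,tilt [ 0.2515 -0.0016]
mould stand xy [-0.0717  0.1026] yaw rel stand 0.007 z0 0.189 tilts [ 0.008 -0.011] n 455 res 0.0006
```

View pics/n3.png

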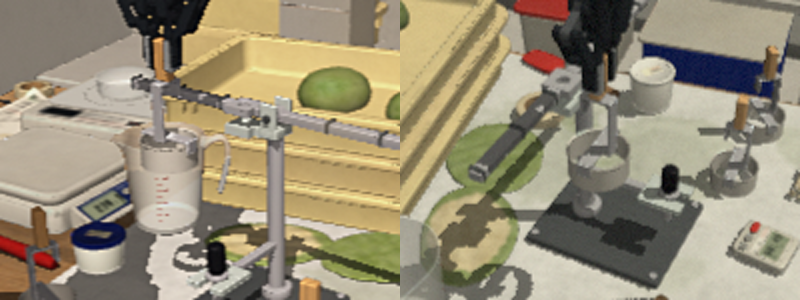

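Request:
jog_arm:
  plan:
    - {"slide": [0, 0.2, 0.4], "spin": 0}
    - {"slide": [1.6, 0.0, 0.4], "spin": 0}
    - {"slide": [3.2, -0.25, 0.4], "spin": 0}
    - {"slide": [4.8, -0.5, 0.4], "spin": 0}
    - {"slide": [6.2, -0.7, 0.4], "spin": 0}

```text
time_s: 10.9
tool_pos: [0.6315, 0.1153, 0.3133]
tcp_rot: [-3.132, 0.231, -0.002]
ft_force: [0.3, 0.4, -2.5]
opening: 0.0199
finger_force: 28.1
```

Request:
jog_arm:
  plan:
    - {"slide": [0.8, -0.1, 0], "spin": 0}
    - {"slide": [0.8, -0.1, 0], "spin": 0}

```text
time_s: 11.1
tool_pos: [0.6396, 0.1142, 0.312]
tcp_rot: [-3.133, 0.232, 0.0]
ft_force: [-0.2, 0.7, -1.5]
opening: 0.0196
finger_force: 28.1
```

```bash
python3 held.py
```

```text
t 11.1 tcp [0.6396 0.1142 0.312 ] closing 1.423 stand xy [-0.0037  0.1035] f [-0.2  0.7 -1.5] 28.134137392044067 0.019626493711067665
bar z0,tilt [ 0.2498 -0.0069]
mould stand xy [-0.003  0.104] yaw rel stand 0.0 z0 0.1959 tilts [-0.001 -0.008] n 443 res 0.0007
```

Request:
jog_arm:
  plan:
    - {"slide": [0.3, 0, -0.8], "spin": 0}
    - {"slide": [0.3, 0, -1.8], "spin": 0}
    - {"slide": [0.3, 0, -2.8], "spin": 0}
    - {"slide": [0.3, 0, -3.4], "spin": 0}
    - {"slide": [0.3, 0, -3.4], "spin": 0}

```text
time_s: 11.7
tool_pos: [0.6417, 0.1141, 0.2765]
tcp_rot: [3.132, -0.232, -0.004]
ft_force: [0.2, 0.2, -2.5]
opening: 0.0196
finger_force: 28.1
```

Request:
jog_arm:
  plan:
    - {"slide": [0, 0, -0.2], "spin": 0}
    - {"slide": [0, 0, -0.4], "spin": 0}
    - {"slide": [0, 0, -0.6], "spin": 0}
    - {"slide": [0, 0, -0.8], "spin": 0}
    - {"slide": [0, 0, -0.8], "spin": 0}

```text
time_s: 12.2
tool_pos: [0.6426, 0.1143, 0.2702]
tcp_rot: [-3.133, 0.232, -0.001]
ft_force: [-0.1, 1.2, -0.9]
opening: 0.0192
finger_force: 28.3
```

```bash
python3 held.py
```

```text
t 12.2 tcp [0.6426 0.1143 0.2702] closing 1.423 stand xy [-0.0008  0.104 ] f [-0.1  1.2 -0.9] 28.282696902751923 0.01922092404154843
bar z0,tilt [ 0.2549 -0.0206]
mould stand xy [-0.      0.1033] yaw rel stand -0.011 z0 0.1541 tilts [-0.013 -0.005] n 301 res 0.0007
```

Request:
jog_arm:
  plan:
    - {"slide": [0, 0, -0.1], "spin": 0}
    - {"slide": [0, 0, -0.1], "spin": 0}
    - {"slide": [0, 0, 0], "spin": 0}
    - {"slide": [0, 0, 1], "spin": 0}
    - {"slide": [0, 0, 3], "spin": 0}
  claw: 3.4

```text
time_s: 12.8
tool_pos: [0.6418, 0.114, 0.2997]
tcp_rot: [3.132, -0.232, -0.004]
ft_force: [1.4, 0.0, -0.8]
opening: 0.0338
finger_force: 0.0
```

Request:
jog_arm:
  plan:
    - {"slide": [0, 0, 3], "spin": 0}
    - {"slide": [-3, -2, 4], "spin": 0.05}
    - {"slide": [-6, -5, 4], "spin": 0.15}
    - {"slide": [-9, -9, 4], "spin": 0.25}
    - {"slide": [-12, -13, 4], "spin": 0.35}
  claw: 4.5

```text
time_s: 13.3
tool_pos: [0.5212, -0.0169, 0.3412]
tcp_rot: [3.124, 0.325, 0.003]
ft_force: [0.3, -0.2, 0.1]
opening: 0.0446
finger_force: 0.0
```

```bash
cat > hung.py <<'E'
from h import *
q=np.array([.628,.0113]);a=-.148; R=np.array([[np.cos(a),-np.sin(a)],[np.sin(a),np.cos(a)]])
X,H=fixed_clouds(); u=(X[:,:2]-q)@R
m=(abs(u[:,0])<.02)&(abs(u[:,1])<.24)&(H[:,0]>5)&(H[:,0]<22)&(H[:,1]>90)&(X[:,2]>.235)&(X[:,2]<.325)
for c in clusters(np.c_[u[m],X[m,2]],.012,20): print("hung tab stand",c.min(0).round(4),c.max(0).round(4))
m=(abs(u[:,0])<.009)&(abs(u[:,1])<.21)&(abs(X[:,2]-.256)<.025)&(H[:,1]<60)
for y in (-.205,-.15,-.12,-.08,.08,.15,.2):
    t=X[m&(abs(u[:,1]-y)<.008),2]
    if len(t)>5: print(" bar top at",y,np.percentile(t,90).round(4),len(t))
E
python3 hung.py; python3 look.py
```

```text
hung tab stand [-0.0111  0.0922  0.2539] [0.012  0.1189 0.303 ]
 bar top at -0.205 0.2679 61
 bar top at -0.15 0.2653 68
 bar top at -0.12 0.2629 71
 bar top at -0.08 0.2616 70
 bar top at 0.08 0.2534 61
 bar top at 0.15 0.2491 89
 bar top at 0.2 0.2449 80
t 13.4 tcp [ 0.5197 -0.0197  0.3436] closing 1.772 tilt z [ 0.005 -0.001 -1.   ]
mould [ 0.4678  0.2413 -0.4886] res 0.0006 674 closing wanted 1.082
mould [ 0.4511 -0.1154 -0.0439] res 0.0007 687 closing wanted 1.527
mould [ 0.4318 -0.2467  0.5661] res 0.0007 733 closing wanted 2.137
```

Request:
jog_arm:
  plan:
    - {"slide": [-1.7, -4.5, -1], "spin": 0.1}
    - {"slide": [-3.4, -9, -3], "spin": 0.2}
    - {"slide": [-5.2, -13.5, -5], "spin": 0.3}
    - {"slide": [-7, -18, -7], "spin": 0.37}
    - {"slide": [-8.7, -22.5, -9], "spin": 0.37}

```text
time_s: 14.0
tool_pos: [0.4386, -0.234, 0.2531]
tcp_rot: [3.012, 0.891, 0.0]
ft_force: [2.0, 0.1, -0.1]
opening: 0.0449
finger_force: 0.0
```

Request:
jog_arm:
  plan:
    - {"slide": [0, 0, 0], "spin": 0}
    - {"slide": [0, 0, 0], "spin": 0}

```text
time_s: 14.2
tool_pos: [0.4387, -0.2335, 0.2532]
tcp_rot: [-3.014, -0.883, 0.002]
ft_force: [0.7, 0.4, 0.8]
opening: 0.0449
finger_force: 0.0
```

```bash
python3 look.py
```

```text
t 14.2 tcp [ 0.4387 -0.2335  0.2532] closing 2.141 tilt z [-0.001  0.    -1.   ]
mould [ 0.4679  0.2413 -0.4876] res 0.0006 673 closing wanted 1.083
mould [ 0.4507 -0.1156 -0.0636] res 0.0007 686 closing wanted 1.507
mould [ 0.4317 -0.2465  0.5733] res 0.0008 732 closing wanted 2.144
```

Request:
jog_arm:
  plan:
    - {"slide": [-0.7, -1.3, -2], "spin": 0}
    - {"slide": [-0.7, -1.3, -5.5], "spin": 0}
    - {"slide": [-0.7, -1.3, -9], "spin": 0}
    - {"slide": [-0.7, -1.3, -12], "spin": 0}
    - {"slide": [-0.7, -1.3, -13.7], "spin": 0}

```text
time_s: 14.8
tool_pos: [0.4316, -0.2443, 0.1147]
tcp_rot: [-3.011, -0.889, 0.003]
ft_force: [0.8, 1.0, -0.8]
opening: 0.0453
finger_force: 0.0
```

Request:
jog_arm:
  plan:
    - {"slide": [0, 0, 0], "spin": 0}
    - {"slide": [0, 0, 0], "spin": 0}

```text
time_s: 15.0
tool_pos: [0.4328, -0.2455, 0.1177]
tcp_rot: [3.012, 0.889, 0.001]
ft_force: [-0.1, 0.6, 1.2]
opening: 0.0451
finger_force: 0.0
```

Request:
jog_arm:
  plan:
    - {"slide": [-0.1, -0.1, -0.1], "spin": 0}
    - {"slide": [-0.1, -0.1, -0.1], "spin": 0}
    - {"slide": [-0.1, -0.1, -0.1], "spin": 0}
    - {"slide": [-0.1, -0.1, -0.1], "spin": 0}
  claw: 1.9

```text
time_s: 15.4
tool_pos: [0.4314, -0.2473, 0.1168]
tcp_rot: [3.012, 0.886, 0.004]
ft_force: [0.8, 1.0, 4.9]
opening: 0.0196
finger_force: 28.1
```

Request:
jog_arm:
  plan:
    - {"slide": [0, 0, 1.5], "spin": 0}
    - {"slide": [0, 0, 5], "spin": 0}
    - {"slide": [0, 0, 9.5], "spin": -0.12}
    - {"slide": [0, 0, 14], "spin": -0.26}
    - {"slide": [0, 0, 18], "spin": -0.4}

```text
time_s: 15.9
tool_pos: [0.4298, -0.2469, 0.2975]
tcp_rot: [-3.131, -0.261, -0.0]
ft_force: [0.9, -0.5, -2.1]
opening: 0.0196
finger_force: 27.8
```

Request:
jog_arm:
  plan:
    - {"slide": [2, 2, 2], "spin": -0.12}
    - {"slide": [4.5, 4.5, 2.2], "spin": -0.24}
    - {"slide": [7.5, 7, 2.2], "spin": -0.32}
    - {"slide": [9.9, 9.1, 2.2], "spin": -0.32}
    - {"slide": [9.9, 9.1, 2.2], "spin": -0.32}

```text
time_s: 16.4
tool_pos: [0.5312, -0.1533, 0.3152]
tcp_rot: [-3.132, 0.227, 0.006]
ft_force: [0.1, -0.3, -2.6]
opening: 0.0193
finger_force: 27.8
```

```bash
python3 held.py
```

```text
t 16.4 tcp [ 0.5312 -0.1533  0.3152] closing 1.426 stand xy [-0.0715 -0.177 ] f [ 0.1 -0.3 -2.6] 27.755232453346252 0.019319768813701566
bar z0,tilt [ 0.2548 -0.0448]
mould stand xy [-0.0719 -0.1768] yaw rel stand 0.005 z0 0.1983 tilts [ 0.004 -0.   ] n 467 res 0.0007
```

Request:
jog_arm:
  plan:
    - {"slide": [0, -0.3, 0.5], "spin": 0}
    - {"slide": [1.6, -0.55, 0.5], "spin": 0}
    - {"slide": [3.2, -0.8, 0.5], "spin": 0}
    - {"slide": [4.8, -1.0, 0.5], "spin": 0}
    - {"slide": [6.2, -1.2, 0.5], "spin": 0}

```text
time_s: 17.0
tool_pos: [0.5913, -0.1693, 0.3233]
tcp_rot: [3.133, -0.234, 0.001]
ft_force: [0.4, -0.3, -1.7]
opening: 0.0196
finger_force: 27.8
```

Request:
jog_arm:
  plan:
    - {"slide": [0.9, -0.15, 0], "spin": 0}
    - {"slide": [0.9, -0.15, 0], "spin": 0}

```text
time_s: 17.2
tool_pos: [0.6005, -0.1706, 0.3222]
tcp_rot: [3.133, -0.234, -0.001]
ft_force: [-0.6, 0.4, -2.8]
opening: 0.0197
finger_force: 27.8
```

```bash
python3 held.py
```

```text
t 17.2 tcp [ 0.6005 -0.1706  0.3222] closing 1.422 stand xy [-0.0004 -0.184 ] f [-0.6  0.4 -2.8] 27.756361663341522 0.019749877796069047
bar z0,tilt [ 0.2522 -0.0229]
mould stand xy [ 0.0053 -0.1853] yaw rel stand -0.015 z0 0.2056 tilts [-0.019 -0.061] n 625 res 0.0016
```

Request:
jog_arm:
  plan:
    - {"slide": [0.05, 0.3, -0.7], "spin": 0}
    - {"slide": [0.05, 0.3, -1.7], "spin": 0}
    - {"slide": [0.05, 0.3, -2.7], "spin": 0}
    - {"slide": [0.05, 0.3, -3.3], "spin": 0}
    - {"slide": [0.05, 0.3, -3.6], "spin": 0}

```text
time_s: 17.8
tool_pos: [0.6004, -0.1664, 0.2854]
tcp_rot: [-3.133, 0.232, 0.003]
ft_force: [-0.8, 0.3, -1.8]
opening: 0.0192
finger_force: 27.8
```

Request:
jog_arm:
  plan:
    - {"slide": [0, 0, -0.3], "spin": 0}
    - {"slide": [0, 0, -0.6], "spin": 0}
    - {"slide": [0, 0, -0.9], "spin": 0}
    - {"slide": [0, 0, -1.2], "spin": 0}
    - {"slide": [0, 0, -1.4], "spin": 0}

```text
time_s: 18.3
tool_pos: [0.601, -0.1668, 0.2727]
tcp_rot: [3.133, -0.232, 0.001]
ft_force: [-0.1, -0.8, -0.0]
opening: 0.0196
finger_force: 27.9
```

Request:
jog_arm:
  plan:
    - {"slide": [0, 0, -0.2], "spin": 0}
    - {"slide": [0, 0, -0.2], "spin": 0}
    - {"slide": [0, 0, -0.2], "spin": 0}

```text
time_s: 18.6
tool_pos: [0.601, -0.1666, 0.2707]
tcp_rot: [3.133, -0.232, 0.0]
ft_force: [1.1, -1.3, -0.2]
opening: 0.0197
finger_force: 27.9
```

```bash
python3 held.py; python3 hung.py
```

```text
t 18.6 tcp [ 0.601  -0.1666  0.2707] closing 1.423 stand xy [-0.0005 -0.18  ] f [ 1.1 -1.3 -0.2] 27.948246002197266 0.01971603061988755
bar z0,tilt [0.2573 0.0102]
mould stand xy [-0.0008 -0.1796] yaw rel stand 0.006 z0 0.1539 tilts [-0.006 -0.002] n 300 res 0.0009
hung tab stand [-0.0127  0.0913  0.2625] [0.0085 0.1162 0.312 ]
hung tab stand [-0.017  -0.1929  0.2553] [ 0.0048 -0.1594  0.3086]
 bar top at -0.205 0.2519 46
 bar top at -0.15 0.255 73
 bar top at -0.12 0.2537 69
 bar top at -0.08 0.256 69
 bar top at 0.08 0.2593 59
 bar top at 0.15 0.2608 80
 bar top at 0.2 0.2612 84
```

Request:
jog_arm:
  plan:
    - {"slide": [0, 0, -0.1], "spin": 0}
    - {"slide": [0, 0, -0.1], "spin": 0}
    - {"slide": [0, 0, 0], "spin": 0}
    - {"slide": [0, 0, 1], "spin": 0}
    - {"slide": [0, 0, 3], "spin": 0}
  claw: 3.4

```text
time_s: 19.3
tool_pos: [0.6003, -0.1663, 0.3001]
tcp_rot: [-3.133, 0.232, 0.005]
ft_force: [0.5, -0.4, 0.2]
opening: 0.0339
finger_force: 0.0
```

Request:
jog_arm:
  plan:
    - {"slide": [0, 0, 3.5], "spin": 0}
    - {"slide": [-3, 2, 4], "spin": -0.05}
    - {"slide": [-6, 5, 4], "spin": -0.1}
    - {"slide": [-9, 9, 4], "spin": -0.17}
    - {"slide": [-12, 13, 2], "spin": -0.25}
  claw: 4.5

```text
time_s: 19.8
tool_pos: [0.4829, -0.0386, 0.325]
tcp_rot: [-3.077, 0.626, -0.01]
ft_force: [0.7, 1.5, 0.6]
opening: 0.0451
finger_force: 0.0
```

Request:
jog_arm:
  plan:
    - {"slide": [0, 4.5, 0], "spin": -0.05}
    - {"slide": [0, 9, 0], "spin": -0.09}
    - {"slide": [0, 13.5, -2], "spin": -0.09}
    - {"slide": [0, 18, -4], "spin": -0.09}
    - {"slide": [0, 22, -6], "spin": -0.09}

```text
time_s: 20.3
tool_pos: [0.4829, 0.1829, 0.2626]
tcp_rot: [-3.047, 0.757, -0.002]
ft_force: [0.7, -0.3, 0.2]
opening: 0.0451
finger_force: 0.0
```

```bash
python3 hung.py; python3 look.py
```

```text
hung tab stand [-0.0121  0.0903  0.2629] [0.009  0.1158 0.3125]
hung tab stand [-0.0119 -0.1924  0.2525] [ 0.0063 -0.1712  0.3029]
 bar top at -0.205 0.2493 35
 bar top at -0.15 0.2526 48
 bar top at -0.12 0.2522 42
 bar top at -0.08 0.2553 76
 bar top at 0.08 0.2602 65
 bar top at 0.15 0.2621 85
 bar top at 0.2 0.2628 81
t 20.4 tcp [0.4815 0.1842 0.2591] closing 1.087 tilt z [-0.005 -0.001 -1.   ]
mould [ 0.468   0.2415 -0.4969] res 0.0006 675 closing wanted 1.074
mould [ 0.4508 -0.1155 -0.0455] res 0.0008 685 closing wanted 1.525
```

Request:
jog_arm:
  plan:
    - {"slide": [-0.7, 3.5, 0], "spin": -0.01}
    - {"slide": [-1.35, 5.7, -2], "spin": -0.01}
    - {"slide": [-1.35, 5.7, -5.5], "spin": -0.01}
    - {"slide": [-1.35, 5.7, -9], "spin": -0.01}
    - {"slide": [-1.35, 5.7, -11], "spin": -0.01}

```text
time_s: 21.0
tool_pos: [0.4693, 0.2363, 0.1509]
tcp_rot: [3.044, -0.776, -0.001]
ft_force: [-0.2, 0.2, 0.3]
opening: 0.0446
finger_force: 0.0
```

Request:
jog_arm:
  plan:
    - {"slide": [0, 0, 0], "spin": 0}
    - {"slide": [0, 0, 0], "spin": 0}

```text
time_s: 21.2
tool_pos: [0.4707, 0.2372, 0.1539]
tcp_rot: [-3.043, 0.775, -0.003]
ft_force: [0.6, -0.0, 1.3]
opening: 0.0451
finger_force: 0.0
```

Request:
jog_arm:
  plan:
    - {"slide": [-0.25, 0.4, 0], "spin": 0}
    - {"slide": [-0.25, 0.4, -1.5], "spin": 0}
    - {"slide": [-0.25, 0.4, -3], "spin": 0}
    - {"slide": [-0.25, 0.4, -3.7], "spin": 0}
    - {"slide": [-0.25, 0.4, -3.7], "spin": 0}

```text
time_s: 21.7
tool_pos: [0.467, 0.2417, 0.1153]
tcp_rot: [3.045, -0.774, 0.0]
ft_force: [-0.7, 0.2, -0.2]
opening: 0.0452
finger_force: 0.0
```

Request:
jog_arm:
  plan:
    - {"slide": [0, 0, 0], "spin": 0}
    - {"slide": [0, 0, 0], "spin": 0}
    - {"slide": [0, 0, 0], "spin": 0}
    - {"slide": [0, 0, 0], "spin": 0}
  claw: 1.9

```text
time_s: 22.1
tool_pos: [0.4676, 0.2419, 0.1162]
tcp_rot: [-3.044, 0.773, -0.002]
ft_force: [-1.7, -0.7, 5.6]
opening: 0.0195
finger_force: 28.3
```

Request:
jog_arm:
  plan:
    - {"slide": [0, 0, 1.5], "spin": 0}
    - {"slide": [0, 0, 5], "spin": 0}
    - {"slide": [0, 0, 9.5], "spin": 0.1}
    - {"slide": [0, 0, 14], "spin": 0.2}
    - {"slide": [0, 0, 18], "spin": 0.3}

```text
time_s: 22.6
tool_pos: [0.4667, 0.2415, 0.2969]
tcp_rot: [-3.126, 0.304, -0.0]
ft_force: [1.5, -0.4, -2.6]
opening: 0.0199
finger_force: 28.0
```

Request:
jog_arm:
  plan:
    - {"slide": [2, -0.8, 1.9], "spin": 0.05}
    - {"slide": [5.5, -2, 2], "spin": 0.05}
    - {"slide": [9, -3.2, 2], "spin": 0.05}
    - {"slide": [11.6, -4.2, 2], "spin": 0.05}
    - {"slide": [11.6, -4.2, 2], "spin": 0.05}

```text
time_s: 23.1
tool_pos: [0.5851, 0.1983, 0.312]
tcp_rot: [3.13, -0.236, -0.006]
ft_force: [-0.6, 0.5, -2.2]
opening: 0.0197
finger_force: 28.0
```

```bash
python3 held.py; python3 - <<'E'
from h import *
f=np.load("side0.npz"); X,H,uv=cloud(f["p"],f["d"],f)
g=np.load("scene0.npz"); Y,_,_=cloud(g["p"],g["d"],g); X=np.vstack([X,Y])
for r in (.04,.055,.075):
    m=(np.hypot(X[:,0]-.6545,X[:,1]-.189)<r)&(X[:,2]<.235); print(r,np.sort(X[m,2])[-8:].round(3))
E
```

```text
t 23.1 tcp [0.5851 0.1983 0.312 ] closing 1.42 stand xy [-0.07    0.1786] f [-0.6  0.5 -2.2] 28.021004498004913 0.019731389986240182
bar z0,tilt [0.256 0.017]
mould stand xy [-0.0699  0.1794] yaw rel stand -0.008 z0 0.1959 tilts [-0.001 -0.003] n 478 res 0.0006
0.04 [0.002 0.002 0.002 0.003 0.003 0.003 0.003 0.003]
0.055 [0.003 0.003 0.003 0.003 0.003 0.041 0.044 0.046]
0.075 [0.132 0.133 0.133 0.133 0.134 0.134 0.134 0.136]
```

Request:
jog_arm:
  plan:
    - {"slide": [0.05, 0.3, 0.5], "spin": 0}
    - {"slide": [1.6, 0.05, 0.5], "spin": 0}
    - {"slide": [3.2, -0.2, 0.5], "spin": 0}
    - {"slide": [4.8, -0.4, 0.5], "spin": 0}
    - {"slide": [6.2, -0.6, 0.5], "spin": 0}

```text
time_s: 23.7
tool_pos: [0.6449, 0.1945, 0.321]
tcp_rot: [-3.132, 0.23, -0.001]
ft_force: [0.2, -1.1, -2.5]
opening: 0.0195
finger_force: 28.0
```

Request:
jog_arm:
  plan:
    - {"slide": [0.8, -0.12, 0], "spin": 0}
    - {"slide": [0.8, -0.12, 0], "spin": 0}

```text
time_s: 23.9
tool_pos: [0.6531, 0.1931, 0.3199]
tcp_rot: [3.133, -0.231, -0.0]
ft_force: [0.1, 0.4, -1.3]
opening: 0.0194
finger_force: 28.0
```

```bash
python3 held.py
```

```text
t 23.9 tcp [0.6531 0.1931 0.3199] closing 1.424 stand xy [-0.002   0.1835] f [ 0.1  0.4 -1.3] 27.978995740413666 0.01943474198200836
bar z0,tilt [ 0.2538 -0.0022]
mould stand xy [0.0014 0.1908] yaw rel stand -0.061 z0 0.2042 tilts [ 0.069 -0.028] n 539 res 0.001
```

Request:
jog_arm:
  plan:
    - {"slide": [0.15, -0.1, -0.7], "spin": 0}
    - {"slide": [0.15, -0.1, -1.7], "spin": 0}
    - {"slide": [0.15, -0.1, -2.7], "spin": 0}
    - {"slide": [0.15, -0.1, -3.3], "spin": 0}
    - {"slide": [0.15, -0.1, -3.6], "spin": 0}

```text
time_s: 24.5
tool_pos: [0.6539, 0.1915, 0.2835]
tcp_rot: [3.133, -0.231, -0.001]
ft_force: [-0.2, 0.5, -2.2]
opening: 0.0196
finger_force: 28.0
```

Request:
jog_arm:
  plan:
    - {"slide": [0, 0, -0.3], "spin": 0}
    - {"slide": [0, 0, -0.6], "spin": 0}
    - {"slide": [0, 0, -0.9], "spin": 0}
    - {"slide": [0, 0, -1.2], "spin": 0}
    - {"slide": [0, 0, -1.4], "spin": 0}

```text
time_s: 25.0
tool_pos: [0.6547, 0.1916, 0.2701]
tcp_rot: [-3.133, 0.232, -0.001]
ft_force: [0.2, 0.7, -0.5]
opening: 0.0197
finger_force: 28.2
```

Request:
jog_arm:
  plan:
    - {"slide": [0, 0, -0.2], "spin": 0}
    - {"slide": [0, 0, -0.2], "spin": 0}
    - {"slide": [0, 0, -0.2], "spin": 0}

```text
time_s: 25.3
tool_pos: [0.6546, 0.1914, 0.2681]
tcp_rot: [-3.133, 0.232, -0.0]
ft_force: [0.4, 1.1, -0.2]
opening: 0.0196
finger_force: 28.2
```

```bash
python3 held.py; python3 hung.py
```

```text
t 25.3 tcp [0.6546 0.1914 0.2681] closing 1.423 stand xy [-0.0003  0.1821] f [ 0.4  1.1 -0.2] 28.218572437763214 0.019649853110277726
bar z0,tilt [ 0.2587 -0.0156]
mould stand xy [0.0012 0.1827] yaw rel stand -0.006 z0 0.1513 tilts [ 0.003 -0.013] n 313 res 0.0006
hung tab stand [-0.0159  0.1684  0.2543] [0.0075 0.1991 0.3177]
hung tab stand [-0.0121  0.0915  0.2569] [0.0112 0.1183 0.3054]
hung tab stand [-0.0121 -0.1908  0.2663] [ 0.006  -0.1643  0.3147]
 bar top at -0.205 0.2629 48
 bar top at -0.15 0.2619 70
 bar top at -0.12 0.2601 66
 bar top at -0.08 0.2601 67
 bar top at 0.08 0.2556 66
 bar top at 0.15 0.2529 78
 bar top at 0.2 0.277 95
```

Request:
jog_arm:
  plan:
    - {"slide": [0, 0, -0.1], "spin": 0}
    - {"slide": [0, 0, -0.1], "spin": 0}
    - {"slide": [0, 0, 0], "spin": 0}
    - {"slide": [0, 0, 1], "spin": 0}
    - {"slide": [0, 0, 3], "spin": 0}
  claw: 3.4

```text
time_s: 26.0
tool_pos: [0.654, 0.1912, 0.2975]
tcp_rot: [3.132, -0.232, -0.004]
ft_force: [1.8, 0.4, 0.0]
opening: 0.034
finger_force: 0.0
```

Request:
jog_arm:
  plan:
    - {"slide": [0, 0, 3.5], "spin": 0}
    - {"slide": [-3, -1, 5], "spin": 0}
    - {"slide": [-7, -3, 5], "spin": 0}
    - {"slide": [-11, -6, 5], "spin": 0.05}
    - {"slide": [-15, -9, 4], "spin": 0.1}
  claw: 4.5

```text
time_s: 26.5
tool_pos: [0.5044, 0.101, 0.3402]
tcp_rot: [-3.14, 0.071, -0.006]
ft_force: [0.6, -0.8, 1.5]
opening: 0.045
finger_force: 0.0
```

Request:
jog_arm:
  plan:
    - {"slide": [-1, -4.5, -1], "spin": 0}
    - {"slide": [-2, -9, -2], "spin": 0}
    - {"slide": [-3, -13.5, -4], "spin": 0}
    - {"slide": [-4, -18, -6], "spin": 0}
    - {"slide": [-5, -22, -7], "spin": 0}

```text
time_s: 27.0
tool_pos: [0.4541, -0.1197, 0.2679]
tcp_rot: [-3.141, 0.075, 0.001]
ft_force: [0.8, -0.0, 0.3]
opening: 0.0449
finger_force: 0.0
```

```bash
python3 hung.py; python3 look.py
```

```text
hung tab stand [-0.0122  0.1707  0.2478] [0.0067 0.1975 0.2966]
hung tab stand [-0.0121  0.0933  0.2536] [0.0058 0.1195 0.3012]
hung tab stand [-0.0083 -0.1765  0.2743] [ 0.0119 -0.1508  0.3216]
 bar top at -0.205 0.271 51
 bar top at -0.15 0.2695 51
 bar top at -0.12 0.2644 31
 bar top at -0.08 0.2621 46
 bar top at 0.08 0.2521 65
 bar top at 0.15 0.2473 89
 bar top at 0.2 0.2425 83
t 27.1 tcp [ 0.4533 -0.1216  0.268 ] closing 1.518 tilt z [-0.002 -0.001 -1.   ]
mould [ 0.4507 -0.1154 -0.0239] res 0.0008 685 closing wanted 1.547
```

```bash
python3 - <<'E'
from h import *
q=np.array([.628,.0113]);a=-.148; R=np.array([[np.cos(a),-np.sin(a)],[np.sin(a),np.cos(a)]])
im=[]
for c,x,y in (("scene",350,190),("side",300,190)):
    g=grab(c); X,H,uv=cloud(*g); u=(X[:,:2]-q)@R; U=np.c_[u,X[:,2]]
    im.append(cv2.resize(g[0][y-75:y+75,x-100:x+100],None,fx=2,fy=2,interpolation=cv2.INTER_CUBIC))
    for nm,y0 in (("Ro",-.18),("Li",.103),("Lo",.182)):
        m=(abs(u[:,0])<.05)&(abs(u[:,1]-y0)<.055)
        for lo,hi in ((.17,.2),(.2,.24),(.262,.275),(.275,.29),(.29,.32)):
            k=U[m&(X[:,2]>lo)&(X[:,2]<hi)]; k=max(clusters(k,.01,5) or [k],key=len)
            if len(k)>10: print(c,nm,lo,hi,len(k),"x",k[:,0].min().round(3),k[:,0].max().round(3),"y",k[:,1].min().round(4),k[:,1].max().round(4))
cv2.imwrite("pics/n4.png",np.hstack(im))
E
```

```text
scene Ro 0.17 0.2 364 x -0.019 0.04 y -0.2079 -0.1371
scene Ro 0.2 0.24 297 x -0.013 0.05 y -0.208 -0.1506
scene Ro 0.262 0.275 241 x -0.023 0.018 y -0.222 -0.1275
scene Ro 0.275 0.29 64 x -0.016 -0.001 y -0.176 -0.1546
scene Ro 0.29 0.32 146 x -0.023 -0.003 y -0.1751 -0.153
scene Li 0.17 0.2 229 x -0.039 0.01 y 0.0618 0.1199
scene Li 0.2 0.24 95 x -0.023 -0.006 y 0.0861 0.1116
scene Li 0.262 0.275 46 x -0.011 0.002 y 0.094 0.1138
scene Li 0.275 0.29 58 x -0.011 0.006 y 0.094 0.1175
scene Li 0.29 0.32 47 x -0.011 0.004 y 0.0947 0.1157
scene Lo 0.17 0.2 223 x -0.036 0.011 y 0.1271 0.2138
scene Lo 0.2 0.24 117 x -0.022 -0.003 y 0.127 0.1888
scene Lo 0.262 0.275 43 x -0.011 0.008 y 0.1706 0.191
scene Lo 0.275 0.29 54 x -0.012 0.007 y 0.1728 0.1955
scene Lo 0.29 0.32 25 x -0.007 0.005 y 0.1752 0.1937
side Ro 0.17 0.2 210 x -0.019 0.04 y -0.2038 -0.1309
side Ro 0.2 0.24 151 x -0.013 0.028 y -0.2042 -0.1298
side Ro 0.262 0.275 106 x -0.02 0.017 y -0.1723 -0.1258
side Ro 0.275 0.29 38 x -0.014 0.013 y -0.1728 -0.1515
side Ro 0.29 0.32 83 x -0.02 -0.001 y -0.1692 -0.1505
side Li 0.17 0.2 378 x -0.034 0.033 y 0.0659 0.1566
side Li 0.2 0.24 94 x -0.019 -0.006 y 0.0958 0.1577
side Li 0.262 0.275 44 x -0.008 0.004 y 0.1 0.1189
side Li 0.275 0.29 52 x -0.008 0.005 y 0.1001 0.1192
side Li 0.29 0.32 70 x -0.008 0.006 y 0.0999 0.1197
side Lo 0.17 0.2 397 x -0.034 0.035 y 0.127 0.216
side Lo 0.2 0.24 148 x -0.018 0.007 y 0.1733 0.2215
side Lo 0.262 0.275 55 x -0.007 0.007 y 0.1754 0.1956
side Lo 0.275 0.29 61 x -0.008 0.008 y 0.1777 0.1977
side Lo 0.29 0.32 58 x -0.007 0.007 y 0.1772 0.1968
```

View pics/n4.png

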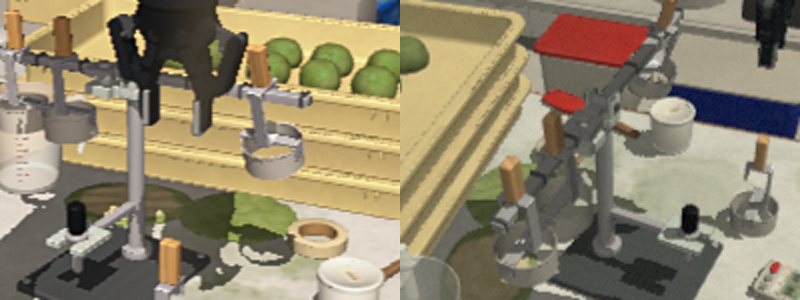

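```bash
cat > full.py <<'E'
from h import *
q=np.array([.628,.0113]);a=-.148; R=np.array([[np.cos(a),-np.sin(a)],[np.sin(a),np.cos(a)]])
def full(X,y0,hz):
    u=(X[:,:2]-q)@R; U=np.c_[u,X[:,2]]
    P=U[(abs(u[:,0])<.04)&(abs(u[:,1]-y0)<.03)&(X[:,2]>hz-.055)&(X[:,2]<hz+.055)&~((abs(u[:,0])<.0105)&(X[:,2]<hz+.003))]
    f=lambda p: dist(Rotation.from_euler("ZYX",p[3:]).inv().apply(P-p[:3])+[0,0,.098])
    best=None
    for yw in (-.4,0,.4):
        b=least_squares(f,[0,y0,hz,yw,0,0],loss="soft_l1",f_scale=.0015,x_scale=[.01,.01,.01,.1,.1,.1])
        if best is None or b.cost<best.cost: best=b
    return best.x.round(4),np.median(f(best.x)).round(4),len(P)
if __name__=="__main__":
    import sys
    print("t",state()["time_s"]); X,H=fixed_clouds()
    for y0,hz in [map(float,w.split(",")) for w in sys.argv[1:]]: print("hook x,y,z(stand) yaw pitch roll:",*full(X,y0,hz))
E
python3 full.py -.165,.266 .105,.25 .183,.245
```

```text
t 27.3
hook x,y,z(stand) yaw pitch roll: [-0.0026 -0.1661  0.2677 -0.0786 -0.0558 -0.0616] 0.0011 704
hook x,y,z(stand) yaw pitch roll: [-0.0006  0.1046  0.2481 -0.006   0.0037 -0.0736] 0.0008 673
hook x,y,z(stand) yaw pitch roll: [ 0.0004  0.1826  0.2427 -0.0078  0.0089 -0.0737] 0.0007 696
```

Request:
jog_arm:
  plan:
    - {"slide": [-0.2, 0.6, -2], "spin": 0.01}
    - {"slide": [-0.2, 0.6, -5.5], "spin": 0.01}
    - {"slide": [-0.2, 0.6, -9], "spin": 0.01}
    - {"slide": [-0.2, 0.6, -11.5], "spin": 0.01}
    - {"slide": [-0.2, 0.6, -11.5], "spin": 0.01}

```text
time_s: 27.9
tool_pos: [0.4513, -0.1109, 0.1503]
tcp_rot: [-3.141, 0.057, 0.011]
ft_force: [-0.2, 0.3, 0.6]
opening: 0.0456
finger_force: 0.0
```

Request:
jog_arm:
  plan:
    - {"slide": [0, 0, 0], "spin": 0}
    - {"slide": [0, 0, 0], "spin": 0}

```text
time_s: 28.1
tool_pos: [0.4548, -0.1118, 0.1552]
tcp_rot: [3.141, -0.058, 0.005]
ft_force: [-0.1, -0.1, 0.0]
opening: 0.0449
finger_force: 0.0
```

```bash
python3 look.py; python3 full.py -.165,.266
```

```text
t 28.1 tcp [ 0.4548 -0.1118  0.1552] closing 1.534 tilt z [ 0.003 -0.    -1.   ]
mould [ 0.451  -0.1153 -0.0425] res 0.0007 651 closing wanted 1.528
t 28.2
hook x,y,z(stand) yaw pitch roll: [-0.0015 -0.1661  0.2675 -0.0764  0.1057 -0.0803] 0.0009 744
```

Request:
jog_arm:
  plan:
    - {"slide": [-0.35, -0.35, 0], "spin": 0}
    - {"slide": [-0.35, -0.35, -1.5], "spin": 0}
    - {"slide": [-0.35, -0.35, -3], "spin": 0}
    - {"slide": [-0.35, -0.35, -3.8], "spin": 0}
    - {"slide": [-0.35, -0.35, -3.8], "spin": 0}

```text
time_s: 28.8
tool_pos: [0.4489, -0.1157, 0.1144]
tcp_rot: [3.141, -0.06, -0.004]
ft_force: [-0.9, -0.3, -0.5]
opening: 0.0452
finger_force: 0.0
```

Request:
jog_arm:
  plan:
    - {"slide": [0, 0, 0], "spin": 0}
    - {"slide": [0, 0, 0], "spin": 0}
    - {"slide": [0, 0, 0], "spin": 0}
    - {"slide": [0, 0, 0], "spin": 0}
  claw: 1.9

```text
time_s: 29.2
tool_pos: [0.4504, -0.1157, 0.116]
tcp_rot: [3.141, -0.059, 0.002]
ft_force: [-0.6, 0.6, 3.7]
opening: 0.0199
finger_force: 28.2
```

Request:
jog_arm:
  plan:
    - {"slide": [0, 0, 1.5], "spin": 0}
    - {"slide": [0, 0, 5], "spin": 0}
    - {"slide": [0, 0, 9.5], "spin": -0.05}
    - {"slide": [0, 0, 14], "spin": -0.11}
    - {"slide": [0, 0, 18], "spin": -0.11}

```text
time_s: 29.7
tool_pos: [0.4495, -0.1154, 0.2972]
tcp_rot: [-3.132, 0.234, -0.001]
ft_force: [1.7, 0.1, -1.8]
opening: 0.02
finger_force: 28.0
```

Request:
jog_arm:
  plan:
    - {"slide": [1, 0.6, 2.5], "spin": 0}
    - {"slide": [3.5, 2, 2.7], "spin": 0}
    - {"slide": [6, 3.4, 2.7], "spin": 0}
    - {"slide": [8.5, 4.8, 2.7], "spin": 0}
    - {"slide": [8.5, 4.8, 2.7], "spin": 0}

```text
time_s: 30.2
tool_pos: [0.5365, -0.0655, 0.3197]
tcp_rot: [-3.133, 0.229, 0.006]
ft_force: [-0.4, -0.3, -2.1]
opening: 0.0193
finger_force: 28.0
```

```bash
python3 held.py;python3 full.py -.165,.266; python3 hung.py
```

```text
t 30.2 tcp [ 0.5365 -0.0655  0.3197] closing 1.425 stand xy [-0.0791 -0.0895] f [-0.4 -0.3 -2.1] 27.972272336483 0.019289330659283774
bar z0,tilt [ 0.2581 -0.0463]
mould stand xy [-0.0791 -0.0899] yaw rel stand -0.006 z0 0.2038 tilts [-0.006  0.002] n 457 res 0.0007
t 30.3
hook x,y,z(stand) yaw pitch roll: [-0.0015 -0.1658  0.2672 -0.056  -0.0559 -0.06  ] 0.0007 709
hung tab stand [-0.0108  0.1703  0.248 ] [0.0075 0.1974 0.2959]
hung tab stand [-0.0106  0.0924  0.2526] [0.0059 0.1196 0.3019]
hung tab stand [-0.0129 -0.1771  0.2727] [ 0.0071 -0.1497  0.3201]
 bar top at -0.205 0.2706 55
 bar top at -0.15 0.2676 56
 bar top at -0.12 0.2646 75
 bar top at -0.08 0.2626 63
 bar top at 0.08 0.2527 62
 bar top at 0.15 0.2464 85
 bar top at 0.2 0.2423 71
```

Request:
jog_arm:
  plan:
    - {"slide": [0, -0.2, 0.3], "spin": 0}
    - {"slide": [1.8, -0.5, 0.3], "spin": 0}
    - {"slide": [3.6, -0.75, 0.3], "spin": 0}
    - {"slide": [5.2, -1.0, 0.3], "spin": 0}
    - {"slide": [6.8, -1.22, 0.3], "spin": 0}

```text
time_s: 31.0
tool_pos: [0.6032, -0.0802, 0.3257]
tcp_rot: [-3.133, 0.233, -0.001]
ft_force: [0.2, 0.9, -2.9]
opening: 0.0199
finger_force: 28.0
```

Request:
jog_arm:
  plan:
    - {"slide": [0.9, -0.13, 0], "spin": 0}
    - {"slide": [0.9, -0.13, 0], "spin": 0}

```text
time_s: 31.2
tool_pos: [0.6123, -0.0814, 0.3245]
tcp_rot: [3.133, -0.233, -0.002]
ft_force: [-0.7, -1.0, -1.6]
opening: 0.0198
finger_force: 28.0
```

```bash
python3 held.py;python3 full.py -.165,.266
```

```text
t 31.2 tcp [ 0.6123 -0.0814  0.3245] closing 1.422 stand xy [-0.0018 -0.094 ] f [-0.7 -1.  -1.6] 28.019219934940338 0.019769825060080806
bar z0,tilt [ 0.2562 -0.0361]
mould stand xy [ 0.0038 -0.0972] yaw rel stand 0.066 z0 0.2088 tilts [-0.045 -0.058] n 525 res 0.0012
t 31.3
hook x,y,z(stand) yaw pitch roll: [-0.0016 -0.1661  0.267  -0.0621 -0.0306 -0.0723] 0.0008 705
```

Request:
jog_arm:
  plan:
    - {"slide": [0.15, 0, -0.8], "spin": 0}
    - {"slide": [0.15, 0, -1.8], "spin": 0}
    - {"slide": [0.15, 0, -2.8], "spin": 0}
    - {"slide": [0.15, 0, -3.6], "spin": 0}
    - {"slide": [0.15, 0, -4], "spin": 0}

```text
time_s: 31.9
tool_pos: [0.6128, -0.0809, 0.2837]
tcp_rot: [3.133, -0.232, -0.003]
ft_force: [-1.2, 0.3, -2.8]
opening: 0.0199
finger_force: 28.0
```

Request:
jog_arm:
  plan:
    - {"slide": [0, 0, -0.2], "spin": 0}
    - {"slide": [0, 0, -0.4], "spin": 0}
    - {"slide": [0, 0, -0.6], "spin": 0}
    - {"slide": [0, 0, -0.8], "spin": 0}
    - {"slide": [0, 0, -1.0], "spin": 0}

```text
time_s: 32.4
tool_pos: [0.6134, -0.0815, 0.2758]
tcp_rot: [3.132, -0.232, 0.002]
ft_force: [-0.6, -1.6, 1.4]
opening: 0.0198
finger_force: 28.4
```

Request:
jog_arm:
  plan:
    - {"slide": [0, 0, -0.1], "spin": 0}
    - {"slide": [0, 0, -0.1], "spin": 0}
    - {"slide": [0, 0, -0.1], "spin": 0}

```text
time_s: 32.7
tool_pos: [0.6135, -0.0811, 0.2745]
tcp_rot: [3.133, -0.232, 0.001]
ft_force: [0.2, -1.0, 0.7]
opening: 0.0193
finger_force: 28.3
```

```bash
python3 held.py;python3 full.py -.165,.26; python3 hung.py
```

```text
t 32.7 tcp [ 0.6135 -0.0811  0.2745] closing 1.423 stand xy [-0.0008 -0.0936] f [ 0.2 -1.   0.7] 28.30685466527939 0.01934173588149013
bar z0,tilt [ 0.2602 -0.0023]
mould stand xy [-0.0018 -0.0927] yaw rel stand 0.001 z0 0.1582 tilts [0.003 0.019] n 310 res 0.0008
t 32.8
hook x,y,z(stand) yaw pitch roll: [-0.0017 -0.1666  0.2562 -0.0674  0.0069 -0.0123] 0.0008 633
hung tab stand [-0.0116  0.1685  0.2593] [0.0073 0.1945 0.3089]
hung tab stand [-0.0112  0.0919  0.2593] [0.009  0.1173 0.3083]
hung tab stand [-0.0151 -0.1087  0.2592] [ 0.0066 -0.0745  0.311 ]
hung tab stand [-0.0144 -0.1781  0.2607] [ 0.0058 -0.1523  0.3095]
 bar top at -0.205 0.2567 50
 bar top at -0.15 0.2579 62
 bar top at -0.12 0.2568 61
 bar top at -0.08 0.2744 62
 bar top at 0.08 0.2571 59
 bar top at 0.15 0.2569 83
 bar top at 0.2 0.256 76
```

Bar level and load carried; release and back away.

Request:
jog_arm:
  plan:
    - {"slide": [0, 0, 0], "spin": 0}
    - {"slide": [0, 0, 0], "spin": 0}
    - {"slide": [0, 0, 0], "spin": 0}
    - {"slide": [0, 0, 1], "spin": 0}
    - {"slide": [0, 0, 3], "spin": 0}
  claw: 3.4

```text
time_s: 33.5
tool_pos: [0.6127, -0.0808, 0.3036]
tcp_rot: [3.133, -0.232, -0.005]
ft_force: [-0.2, 0.4, 0.1]
opening: 0.0344
finger_force: 0.0
```

Request:
jog_arm:
  plan:
    - {"slide": [0, 0, 3.5], "spin": 0}
    - {"slide": [-2, 0, 6], "spin": 0}
    - {"slide": [-6, 0, 7], "spin": 0}
    - {"slide": [-11, 0, 7], "spin": 0}
    - {"slide": [-16, 0, 7], "spin": 0}

```text
time_s: 34.0
tool_pos: [0.4519, -0.0811, 0.3749]
tcp_rot: [-3.133, 0.232, -0.002]
ft_force: [0.8, 0.8, 1.9]
opening: 0.0343
finger_force: 0.0
```

Request:
jog_arm:
  plan:
    - {"slide": [-4, 0, 0], "spin": 0}
    - {"slide": [-6, 0, 0], "spin": 0}
    - {"slide": [-6, 0, 0], "spin": 0}
    - {"slide": [-6, 0, 0], "spin": 0}
    - {"slide": [-6, 0, 0], "spin": 0}

```text
time_s: 34.5
tool_pos: [0.394, -0.0808, 0.3742]
tcp_rot: [-3.133, 0.232, 0.001]
ft_force: [-0.2, -0.6, -0.5]
opening: 0.0338
finger_force: 0.0
```

```bash
python3 hung.py; python3 full.py -.165,.256 -.093,.256 .105,.256 .182,.256; python3 - <<'E'
from h import *
im=[]
for c,x,y in (("scene",320,210),("side",300,215)):
    p,d,m=grab(c); im.append(cv2.resize(p[y-110:y+110,x-130:x+130],None,fx=1.53,fy=1.53,interpolation=cv2.INTER_CUBIC))
cv2.imwrite("pics/n5.png",np.hstack(im))
E
```

```text
hung tab stand [-0.01    0.1696  0.2569] [0.0071 0.1953 0.3044]
hung tab stand [-0.0128  0.0915  0.2574] [0.0152 0.1183 0.3068]
hung tab stand [-0.0109 -0.1058  0.2632] [ 0.0058 -0.0787  0.3106]
hung tab stand [-0.0117 -0.178   0.2633] [ 0.015  -0.1512  0.3132]
 bar top at -0.205 0.2604 51
 bar top at -0.15 0.2615 59
 bar top at -0.12 0.2592 64
 bar top at -0.08 0.261 62
 bar top at 0.08 0.2568 68
 bar top at 0.15 0.2538 85
 bar top at 0.2 0.2524 81
t 34.6
hook x,y,z(stand) yaw pitch roll: [-0.0016 -0.1661  0.2583 -0.0617  0.0137 -0.0184] 0.0009 768
hook x,y,z(stand) yaw pitch roll: [-2.000e-04 -9.250e-02  2.574e-01 -1.520e-02  9.900e-03 -1.260e-02] 0.0008 691
hook x,y,z(stand) yaw pitch roll: [-0.0004  0.1046  0.2529 -0.0156  0.0023 -0.0222] 0.0008 668
hook x,y,z(stand) yaw pitch roll: [ 0.0004  0.1829  0.2515 -0.0015  0.0059 -0.0121] 0.0007 688
```

View pics/n5.png

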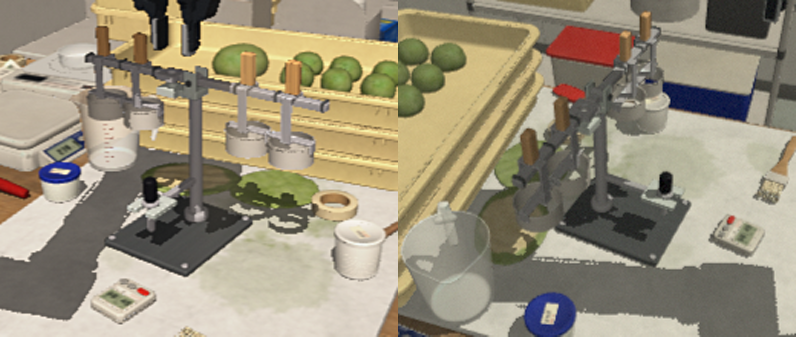

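Request:
jog_arm:
  plan:
    - {"slide": [0, 0, 0], "spin": 0}
    - {"slide": [0, 0, 0], "spin": 0}
    - {"slide": [0, 0, 0], "spin": 0}
    - {"slide": [0, 0, 0], "spin": 0}
    - {"slide": [0, 0, 0], "spin": 0}

```text
time_s: 35.3
tool_pos: [0.3933, -0.081, 0.3743]
tcp_rot: [-3.133, 0.232, -0.0]
ft_force: [-0.1, 0.2, 0.4]
opening: 0.0338
finger_force: 0.0
```

Request:
jog_arm:
  plan:
    - {"slide": [0, 0, 0], "spin": 0}
    - {"slide": [0, 0, 0], "spin": 0}
    - {"slide": [0, 0, 0], "spin": 0}
    - {"slide": [0, 0, 0], "spin": 0}
    - {"slide": [0, 0, 0], "spin": 0}

```text
time_s: 35.8
tool_pos: [0.3933, -0.081, 0.3742]
tcp_rot: [3.133, -0.232, -0.0]
ft_force: [-0.2, -0.4, 0.4]
opening: 0.0337
finger_force: 0.0
```

```bash
python3 full.py -.165,.256 -.093,.256 .105,.256 .182,.256; python3 -c "
from cell import sign_off; print(sign_off())"
```

```text
t 35.8
hook x,y,z(stand) yaw pitch roll: [-0.0015 -0.1662  0.2584 -0.069   0.0035 -0.0267] 0.0009 774
hook x,y,z(stand) yaw pitch roll: [-0.     -0.0925  0.2572  0.0004  0.0065 -0.0132] 0.0008 696
hook x,y,z(stand) yaw pitch roll: [-0.0004  0.1045  0.2531 -0.0156  0.0066 -0.0271] 0.0007 670
hook x,y,z(stand) yaw pitch roll: [ 0.0004  0.1827  0.2513 -0.0217  0.0024 -0.0228] 0.0007 687
the job is handed in; nothing more can be done
None
```

The job is handed in: the pin is parked upright in the notch and all four moulds hang one to a bay, hung left and right by turns with about 28 N a finger on the tabs; the largest bar tilt I measured was about 4 degrees, and the right outer mould shifted about 14 mm inward after hanging but is still in its bay.

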